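Open up the tea chest

TASK

Make the bamboo tea chest ready for guests: push its little drawer fully home, and flip its lid up and over past upright, so that it leans back on its hinge stop and stays open by itself. Do it all by pushing with the fingers: do not pinch or pick up anything, do not fling the lid or let it slam, and leave the chest and everything around it standing where it is.

Things in the scene. Friction and masses are not known exactly. Their poses are not given: they have to be found in the camera images.
- tea_chest: bamboo tea chest with a clear window in its lid, 160 deep (its x) x 220 wide (its y) x 130 mm high with the lid shut, loose on rubber feet, 2.5 kg with all its parts. Origin under its centre on the counter, z up. Its front faces its own -x, roughly to the left of the robot (+y). The drawer fills the front from 9 to 52 mm above the counter; above it the front wall reaches up to the lid at 118 mm
- tea_drawer (a joint): how far the drawer stands out of the chest front, m: 0 fully home (its face flush with the chest front), grows as it comes out to -x of the chest; starts part open. It slides with about 1 N of friction and stays where it is left
- tea_drawer_front (a point): middle of the drawer's flat, upright front face (202 wide, 42 mm high), 30 mm above the counter, 80 mm in front of the chest's origin when home; axes as the chest
- tea_lid (a joint): lid angle, rad: 0 shut, 1.57 upright, 1.92 leaning back on its stop. The hinge is free-running: let go before about 1.5 the lid falls shut, beyond it gravity takes it over onto the stop and holds it there
- tea_lid_hinge (a point): middle of the lid's hinge line, which runs along the chest's y at the top of its back wall: 80 mm behind the chest's origin (its +x), 118.5 mm above the counter. Turns with the lid: at lid angle 0 its axes are the chest's, and the lid lies along its -x; its z is the outward side of the lid. The lid is 162 mm deep, 220 wide and 12 mm thick (z 0 to 12), about 0.3 kg, and its underside is z = 0
- tea_lid_tab (a point): middle of the lower front edge of the finger tab: a wooden tongue 90 mm wide and 10 mm thick that juts 24 mm out from the middle of the lid's front edge. With the lid shut this point lies 106 mm in front of the chest's origin, 119.5 mm above the counter, and 186 mm from the hinge line; the tab overhangs the chest's front wall by 26 mm. Turns with the lid
- mug: blue ceramic mug, 80 mm across, 92 mm high, handle towards its +y, origin under its centre; bystander, stays standing where it is
- sugar_jar: white ceramic sugar jar with a steel lid, 76 mm across, 125 mm high, origin under its centre; bystander, stays standing where it is
- cup_stack: nested stack of white paper cups, 81 mm across, 150 mm high, origin under its centre; bystander, stays standing where it is
- milk_jug: small steel milk jug, 88 mm across, 100 mm high, handle towards its +x, origin under its centre; bystander, stays standing where it is
- teaspoon: steel teaspoon lying flat, 150 mm long along its x, handle to -x, origin at the middle of its underside; bystander, stays standing where it is
- blue_carton: dark blue capsule carton with a white band, 62 x 98 x 112 mm high, origin under its centre; bystander, stays standing where it is
- orange_carton: open orange carton of coffee capsules, 85 x 70 x 90 mm high, origin under its centre; bystander, stays standing where it is

How it is judged:
At the end, for the whole second after the job is handed in: the lid leans back at rest beyond 1.75 rad (its stop is at 1.92), the drawer is home to within 5 mm, and the chest stands level and still within 40 mm of where it was; everything around it is within 30 mm of where it was (value of joint tea_lid above 1.75 rad and velocity of joint tea_lid between -0.1 and 0.1 rad/s and value of joint tea_drawer below 0.005 m and distance of tea_chest from where it was at the start of the episode below 0.04 m and angle between tea_chest's own z axis and vertical below 0.05 rad and linear speed of tea_chest below 0.01 m/s and distance of each of mug, sugar_jar, cup_stack, milk_jug, teaspoon, blue_carton, orange_carton from where it was at the start of the episode below 0.03 m); the robot touches nothing.
It fails at once if the chest is shoved more than 40 mm, lifted or rocked off its feet (distance of tea_chest from where it was at the start of the episode above 0.04 m or height (world z) of tea_chest above 0.015 m or angle between tea_chest's own z axis and vertical above 0.15 rad).
It fails at once if the lid is flung over or slams shut (faster than 4.5 rad/s) (velocity of joint tea_lid above 4.5 rad/s or velocity of joint tea_lid below -4.5 rad/s).
It fails at once if the chest, its lid or its drawer is pinched or forced (fingers press it with more than 30 N) (contact force between the fingers and tea_chest above 30 N).
It fails at once if something around the chest is picked up or moved more than 30 mm, or tipped (distance of any of mug, sugar_jar, cup_stack, milk_jug, teaspoon, blue_carton, orange_carton from where it was at the start of the episode above 0.03 m or angle between any of mug, sugar_jar, cup_stack, milk_jug, teaspoon, blue_carton, orange_carton's own z axis and vertical above 0.35 rad).
It also fails if it takes over 53 s, if anything falls off the work surface, if the arm or the gripper's body presses on something with over 40 N, if the wrist force passes 120 N, or if a joint passes its speed limit or range.

ROBOT

A 6-joint arm with a two-finger parallel gripper is mounted at the origin on the work surface. World frame = base frame: x ahead of the robot, y to its left, z up, the work surface at z = 0. Lengths are in m, angles in rad, forces in N, time in s.
With the tool pointing down it reaches from about 0.3 to 0.95 m from the base axis. Payload 3.1 kg.
Tool frame: the origin (TCP) lies where the fingers leave the gripper's body, on its centre line; the fingertips stand r.tip_extent ahead of it and the grasp point (between the pads) lies 54 mm ahead of it (r.tip_extent is the distance from the TCP to the fingertips, in m); x points along the fingers, y is the direction in which the jaws open and shut, and the axes are right-handed (so a half turn about x gives the same grasp; the last joint's range is limited). The gripper opens to 85 mm and grips with 20 to 120 N. Pads are 22 mm wide; open, the fingers measure 114 mm over their backs; the gripper's body (76 mm by 85 mm) begins 54 mm behind the grasp point. The pads swing forward as they close: fully open they stand 13 mm farther back than shut.
Start: joints at [1.181, 0.308, 1.634, -0, 1.2, -0.07], TCP at [0.197, 0.593, 0.304] pointing down, gripper open.
Joint ranges: [-3.06, 3.06], [-0.79, 1.96], [0.05, 2.63], [-1.19, 4.34], [0.05, 2.64], [-2.94, 2.94]. Speed limits (rad/s): [2.79, 2.79, 3.14, 3.14, 3.14, 3.14].

INTERFACE

Orientations are given as [roll, pitch, yaw] about the fixed x, y, z axes, in that order (R = Rz(yaw) Ry(pitch) Rx(roll)).
In Python, from cell import r gives the robot as it stands.
- The arm moves only by the tool carry_out, never from a script. Its argument "targets" is one flat list of numbers, 5 for each row, row after row: the shift along the tool's x, y, z in m, then the turn about the tool's x in rad, then the finger opening in m, from 0 to 0.0854. A call has exactly 10 rows; each row shifts and turns the pose as measured when the row begins, along the tool's axes as they then stand; what a row does not reach is not made up. A row lasts 1/10 s, in which the tool goes at most 50 mm and 8.59 degrees, less where a joint would pass 70% of its speed; a pose out of reach is approached as far as the arm can. A call is refused whole if a number of a shift passes 0.05 or a number of a turn 0.15, either way. A call with a gripper value outside its range is refused whole. The fingers move at their own pace and stop on an object; the grip force is fixed at half the most. Time passes only in rows, so rows that do not move let the fingers close, or fill a call up. It gives the time, the measured TCP pose, the force and the opening at its end, in the units of the state.
- r.read_state(): the state, without advancing time (a new reading comes with each control period).
- r.snapshot(name): name is "scene" or "top" or "wrist"; returns (picture, depth): 400x640x3 uint8, red, green, blue; 400x640 float32, m along the optical axis (not along the pixel's ray), 0 where there is no reading.
- r.camera_model(name): a dict with "fx", "fy", "cx", "cy" (pixels), "origin" and "attitude" of the camera in the world. Camera axes: x right, y up, looking along -z (the intrinsics and any distortion apply to the point x, -y, -z); pixel columns grow to the right and rows downward; lengths in m; the calibration is good to about 2 mm. A picture is of the moment at which its call begins: read the wrist's pose just before it. camera_model takes no time and is no camera call; for the wrist camera it gives the pose at the moment of the call.
- r.job_done(): hands the job in, once; it reports no verdict.
The state is a dict: "time_s": time; "joint_positions": joint angles; "joint_velocities": joint speeds; "effort": joint torques, N m; "position": TCP position; "tcp_rot": TCP orientation; "contact_force": force on the tool from outside, world axes, zero at the start; "moment": the same for the moment, N m; "width": finger opening in m.
Only numpy, scipy, OpenCV 4.12 (cv2) and the standard library are available. Lean on these libraries where they do the work, as an engineer would, in place of code of your own. Each camera call takes 0.05 s, during which the arm holds its last target.

## Working session

There is one attempt and no reset: what is moved stays moved. The work goes in short steps, Python scripts to look and compute and a tool call to move; the robot and the scene stay as the last step left them, time stands still between calls to the robot, and variables do not carry over. Pictures are saved under pics/ and viewed, and the job is handed in when it is done.

Besides the shell and the picture viewer there is one more tool, called after "Call:" as name(argument=value, ...), one argument or row to a line, values as JSON. carry_out: Moves the arm, as the interface text tells. Its arguments: {"type":"object","properties":{"targets":{"type":"array","items":{"type":"number"}}},"required":["targets"]}

```bash
ls; mkdir -p pics
cat > h.py <<'E'
import numpy as np,cv2
from cell import r
def snap(n,f):
    cm=r.camera_model(n); p,d=r.snapshot(n)
    cv2.imwrite('pics/'+f+'.png',p[:,:,::-1]); np.savez(''+f+'.npz',p=p,d=d,**{k:np.array(v) for k,v in cm.items() if k in('fx','fy','cx','cy','origin','attitude')})
    return p,d,cm
E
python3 - <<'E'
from h import *
print(r.read_state()); print(r.tip_extent)
for n in('scene','top'):
    p,d,cm=snap(n,n+'0'); print(n,cm)
print(r.camera_model('wrist'))
E
```

```text
pics
{'time_s': 0.0, 'joint_positions': array([ 1.18132686e+00,  3.09002343e-01,  1.63522273e+00,  2.59601438e-05,
        1.19967621e+00, -6.97050200e-02]), 'joint_velocities': array([-0.0006532 , -0.00053739, -0.00056912,  0.00085062,  0.00101954,
        0.00040089]), 'effort': array([ 1.38416544e-04, -4.15260780e+01, -2.76663780e+01, -4.14802469e-05,
        1.01003872e-02, -1.97197117e-06]), 'position': array([0.19623442, 0.59269383, 0.3026313 ]), 'tcp_rot': array([-1.65097086,  1.56848758, -1.97074475]), 'contact_force': array([-0.0239361 , -0.25570564,  0.31035746]), 'moment': array([ 0.00719133, -0.01857197,  0.0387139 ]), 'width': 0.0854319333049018}
0.0726
scene {'fx': 373.86948264750527, 'fy': 373.86948264750527, 'cx': 316.1423671530462, 'cy': 199.40857905964566, 'origin': array([ 1.02082216, -0.21989944,  0.81032333]), 'attitude': array([ 0.62487063, -0.00896653,  1.15111107])}
top {'fx': 488.2248326709204, 'fy': 488.2248326709204, 'cx': 321.1165389896878, 'cy': 193.2307862411088, 'origin': array([0.53663933, 0.00598265, 1.00885489]), 'attitude': array([ 0.04038782,  0.00514242, -1.58378441])}
{'fx': 277.7327574367565, 'fy': 277.7327574367565, 'cx': 319.9273272859058, 'cy': 197.9957945657196, 'origin': array([0.13343442, 0.61294449, 0.37275796]), 'attitude': array([-0.26112919,  0.00178114,  1.25097337])}
```

View pics/scene0.png

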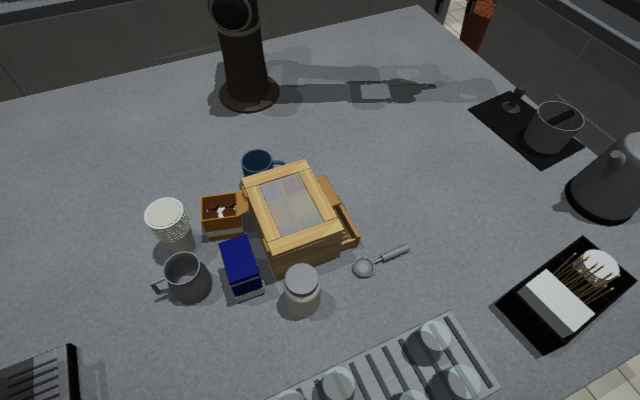

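View pics/top0.png

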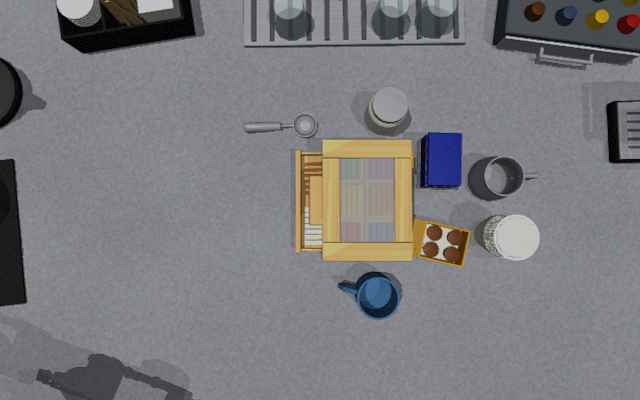

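The top view shows the chest at about (367,200) with its front and open drawer to the image left (world +y) and the drawer face at x≈299. The tab is at x≈310-322, rows 178-224. The mug is at (378,295), just below the chest, and the jar is at (388,108), just above it. Next I'll measure positions.

```bash
cat >> h.py <<'E'
from scipy.spatial.transform import Rotation as Ro
def rot(a): return Ro.from_euler('xyz',a).as_matrix()
def ray(cm,u,v,z):
    d=np.array([(u-cm['cx'])/cm['fx'],-(v-cm['cy'])/cm['fy'],-1.]); d=rot(cm['attitude'])@d
    o=np.array(cm['origin']); return o+d*(z-o[2])/d[2]
def cloud(cm,d):
    v,u=np.mgrid[0:400,0:640]; P=np.stack([(u-cm['cx'])/cm['fx']*d,-(v-cm['cy'])/cm['fy']*d,-d],-1)
    return P@rot(cm['attitude']).T+np.array(cm['origin'])
E
python3 - <<'E'
from h import *
D=np.load('top0.npz'); cm={k:D[k] for k in('fx','fy','cx','cy','origin','attitude')}
p=D['p'];P=cloud(cm,D['d'])
print(rot(r.read_state()['tcp_rot']).round(3))
hsv=cv2.cvtColor(p,cv2.COLOR_RGB2HSV)
wood=(hsv[...,0]>10)&(hsv[...,0]<32)&(hsv[...,1]>60)
z=P[...,2]
box=np.zeros(z.shape,bool); box[120:280,280:425]=1
m=box&(z>0.122)&(z<0.14)
print('lid',m.sum(),np.median(z[m]))
q=cv2.minAreaRect(P[m][:,:2].astype(np.float32)); print(q,cv2.boxPoints(q))
for a,b in((0.105,0.128),(0.09,.14)):pass
# rows: profile of z along row 200 and 240, 165
for v in(160,180,200,220,240,248): print(v,[(u,round(float(z[v,u]),3),round(float(P[v,u,1]),3)) for u in range(290,330,3)])
d=box&(wood)&(z>0.045)&(z<0.06)&(np.mgrid[0:400,0:640][1]<305)
print('drawer top',d.sum()); q=cv2.minAreaRect(P[d][:,:2].astype(np.float32)); print(q,cv2.boxPoints(q))
# objects
for n,(v0,v1,u0,u1) in dict(mug=(265,325,335,410),jar=(80,140,360,412),spoon=(110,140,240,320),blue=(130,192,418,465)).items():
    s=P[v0:v1,u0:u1].reshape(-1,3); s=s[s[:,2]>0.01 if n!='spoon' else s[:,2]>0.004]; print(n,s.min(0).round(3),s.max(0).round(3))
E
```

```text
[[-0.001  0.314  0.949]
 [-0.002  0.949 -0.314]
 [-1.    -0.002 -0.   ]]
lid 11646 0.12970668117948114
((0.5772924423217773, -0.06281455606222153), (0.1897345781326294, 0.2559598982334137), 89.4596176147461) [[ 0.44842345 -0.15647061]
 [ 0.704372   -0.15888464]
 [ 0.70616144  0.0308415 ]
 [ 0.4502129   0.03325553]]
160 [(290, -0.002, 0.074), (293, 0.001, 0.068), (296, 0.053, 0.059), (299, 0.052, 0.053), (302, 0.016, 0.049), (305, 0.018, 0.043), (308, 0.017, 0.036), (311, 0.017, 0.03), (314, 0.015, 0.024), (317, 0.014, 0.018), (320, 0.015, 0.012), (323, 0.133, 0.006), (326, 0.133, 0.0), (329, 0.133, -0.005)]
180 [(290, 0.0, 0.075), (293, -0.003, 0.069), (296, 0.052, 0.059), (299, 0.052, 0.053), (302, 0.014, 0.049), (305, 0.021, 0.043), (308, 0.018, 0.037), (311, 0.134, 0.028), (314, 0.133, 0.023), (317, 0.131, 0.017), (320, 0.13, 0.012), (323, 0.135, 0.006), (326, 0.13, 0.001), (329, 0.132, -0.004)]
200 [(290, -0.0, 0.075), (293, -0.001, 0.069), (296, 0.051, 0.06), (299, 0.053, 0.054), (302, 0.017, 0.05), (305, 0.013, 0.044), (308, 0.015, 0.037), (311, 0.131, 0.028), (314, 0.132, 0.02
[... 708 characters left out ...]
290, 0.007, 0.076), (293, 0.002, 0.07), (296, 0.052, 0.061), (299, 0.051, 0.055), (302, 0.025, 0.05), (305, 0.023, 0.044), (308, 0.021, 0.038), (311, 0.019, 0.032), (314, 0.022, 0.026), (317, 0.021, 0.02), (320, 0.023, 0.014), (323, 0.13, 0.008), (326, 0.134, 0.003), (329, 0.134, -0.003)]
drawer top 532
((0.5612015128135681, 0.056902941316366196), (0.01017743069678545, 0.20035453140735626), 89.3742446899414) [[0.46097463 0.05290859]
 [0.6613172  0.05072047]
 [0.6614284  0.06089729]
 [0.4610858  0.06308541]]
mug [ 0.338 -0.132  0.01 ] [0.537 0.006 1.009]
jar [ 0.537 -0.153  0.01 ] [0.766 0.006 1.009]
spoon [0.537 0.006 0.004] [0.751 0.174 1.009]
blue [ 0.537 -0.252  0.011] [0.684 0.006 1.009]
```

Run:
```python
from h import *
snap('wrist','w0')
```

```text
(no output)
```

View pics/w0.png

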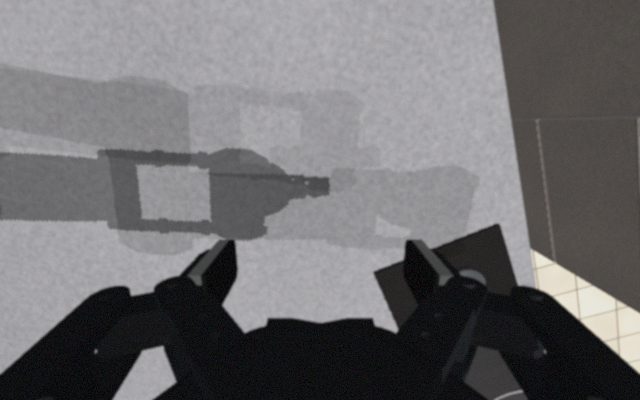

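Call:
carry_out(
  targets=[0, -0.019, 0.045, 0, 0.085, 0, -0.019, 0.045, 0, 0.085, 0, -0.019, 0.045, 0, 0.085, 0, -0.019, 0.045, 0, 0.085, 0, -0.019, 0.045, 0, 0.085, 0, -0.019, 0.045, 0, 0.085, 0, -0.019, 0.045, 0, 0.085, 0, -0.019, 0.045, 0, 0.085, 0, -0.019, 0.045, 0, 0.085, 0, -0.019, 0.045, 0, 0.085],
)

```text
time_s: 1.15
position: [0.5687, 0.2675, 0.2987]
tcp_rot: [-2.638, 1.566, -2.945]
contact_force: [0.8, -0.4, 0.9]
width: 0.0854
```

Run:
```python
from h import *
s=r.read_state(); print(s['time_s'],s['position'],rot(s['tcp_rot']).round(3).tolist())
D=np.load('top0.npz'); cm={k:D[k] for k in('fx','fy','cx','cy','origin','attitude')}
d=D['d'];P=cloud(cm,d); z=P[...,2]
def rep(n,v0,v1,u0,u1,za,zb):
    M=np.zeros(z.shape,bool);M[v0:v1,u0:u1]=1;M&=(z>za)&(z<zb)&(d>.1)
    k=cv2.morphologyEx(M.astype(np.uint8),cv2.MORPH_OPEN,np.ones((3,3)))>0
    s=P[k]; q=cv2.minAreaRect(s[:,:2].astype(np.float32)); print(n,k.sum(),s.min(0).round(3),s.max(0).round(3),np.round(q[0],3),np.round(q[1],3),round(q[2],2))
rep('lid',125,275,322,418,.12,.14)
rep('tab',125,275,308,321,.12,.14)
rep('mug',265,325,332,410,.02,.11)
rep('jar',80,138,360,412,.02,.14)
rep('spoon',105,145,240,322,.003,.03)
```

```text
1.15 [0.56867562 0.26749533 0.29869993] [[-0.005, 0.302, 0.953], [-0.001, 0.953, -0.302], [-1.0, -0.002, -0.004]]
lid 10995 [ 0.449 -0.158  0.12 ] [0.669 0.009 0.137] [ 0.559 -0.074] [0.167 0.22 ] 89.54
tab 584 [0.517 0.012 0.124] [0.604 0.033 0.134] [0.56  0.022] [0.02  0.087] 89.29
mug 943 [ 0.338 -0.132  0.02 ] [ 0.417 -0.022  0.097] [ 0.373 -0.081] [0.08  0.105] 15.21
jar 1568 [ 0.696 -0.153  0.02 ] [ 0.766 -0.081  0.131] [ 0.731 -0.117] [0.071 0.071] 13.93
spoon 738 [0.694 0.019 0.003] [0.743 0.166 0.025] [0.723 0.091] [0.146 0.049] 84.63
```

Call:
carry_out(
  targets=[0, -0.0235, 0.044, 0, 0.085, 0, -0.0235, 0.044, 0, 0.085, 0, -0.0235, 0.044, 0, 0.085, 0, -0.0235, 0.044, 0, 0.085, 0, 0, 0, 0.145, 0.085, 0, 0, 0, 0.145, 0.085, 0, 0, 0, 0.145, 0.085, 0, 0, 0, 0.145, 0.085, 0, 0, 0, 0.145, 0.085, 0, 0, 0, 0.145, 0.085],
)

```text
time_s: 2.15
position: [0.7114, 0.1131, 0.2902]
tcp_rot: [-1.649, 1.558, -2.858]
contact_force: [0.5, 0.2, -0.7]
width: 0.0848
```

```bash
cat >> h.py <<'E'
def st(tx=None,ty=None,tz=None):
    s=r.read_state();R=rot(s['tcp_rot']); print(round(s['time_s'],2),'pos',s['position'].round(4),'yaw_y',round(np.degrees(np.arctan2(R[1,1],R[0,1])),2),'xax',R[:,0].round(4),'F',s['contact_force'].round(2),'w',round(s['width'],4))
    if tx is not None: print('tool delta',(R.T@(np.array([tx,ty,tz])-s['position'])).round(4), 'turn',round(np.arctan2(R[1,1],R[0,1])+np.radians(0.5),4))
    return s,R
E
python3 -c "
from h import *
st(.710,.125,.10)"
```

```text
2.15 pos [0.7114 0.1131 0.2902] yaw_y 20.77 xax [-0.0122 -0.0036 -0.9999] F [ 0.48  0.16 -0.66] w 0.0848
tool delta [ 0.1902  0.0053 -0.0114] turn 0.3712
```

Call:
carry_out(
  targets=[0, 0.005, -0.012, 0.125, 0.085, 0, 0, 0, 0.125, 0.085, 0, 0, 0, 0.12, 0.085, 0.04, 0, 0, 0, 0.085, 0.04, 0, 0, 0, 0.085, 0.04, 0, 0, 0, 0.085, 0.035, 0, 0, 0, 0.085, 0.03, 0, 0, 0, 0.085, 0.005, 0, 0, 0, 0.085, 0, 0, 0, 0, 0.085],
)

```text
time_s: 3.15
position: [0.7092, 0.1257, 0.0919]
tcp_rot: [-1.281, 1.556, -2.878]
contact_force: [-0.5, -0.8, 0.6]
width: 0.085
```

```bash
python3 -c "
from h import *
st(.710,.09,.10); snap('wrist','w1');snap('scene','s1')"
```

```text
3.15 pos [0.7092 0.1257 0.0919] yaw_y -1.53 xax [-0.0139 -0.0037 -0.9999] F [-0.53 -0.79  0.58] w 0.085
tool delta [-0.008   0.0017  0.0357] turn -0.018
```

View pics/w1.png

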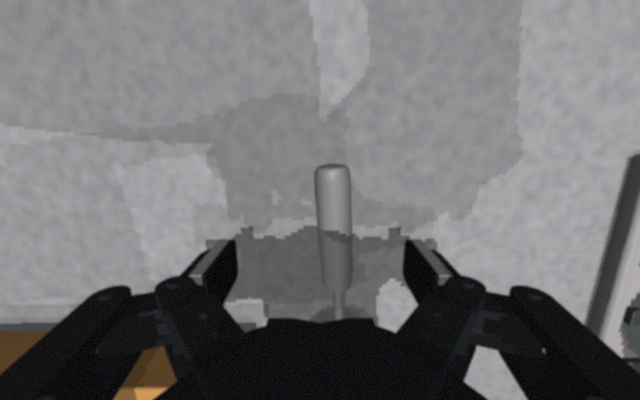

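View pics/s1.png

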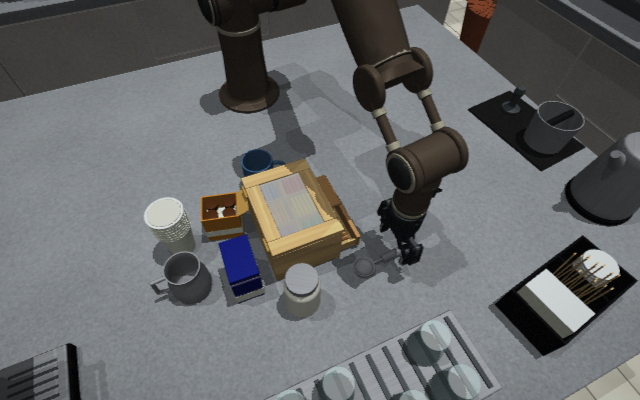

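Call:
carry_out(
  targets=[-0.009, 0.004, 0.02, -0.018, 0.085, 0, 0, 0.02, 0, 0.085, 0, 0, 0.012, 0, 0.085, 0, 0, 0.008, 0, 0.085, 0, 0, 0.008, 0, 0.085, 0, 0, 0.008, 0, 0.085, 0, 0, 0.008, 0, 0.085, 0, 0, 0.0, 0, 0.085, 0, 0, 0.0, 0, 0.085, 0, 0, 0, 0, 0.085],
)

```text
time_s: 4.25
position: [0.7176, 0.0375, 0.1119]
tcp_rot: [0.987, 1.568, -0.593]
contact_force: [0.1, -0.3, -0.1]
width: 0.0851
```

```bash
python3 -c "
from h import *
st(.7125,.0165,.10); snap('wrist','w2');snap('top','t2')"
```

```text
4.25 pos [0.7176 0.0375 0.1119] yaw_y -0.55 xax [ 0.0021 -0.0014 -1.    ] F [ 0.09 -0.35 -0.13] w 0.0851
tool delta [ 0.0119 -0.005   0.021 ] turn -0.0009
```

View pics/w2.png

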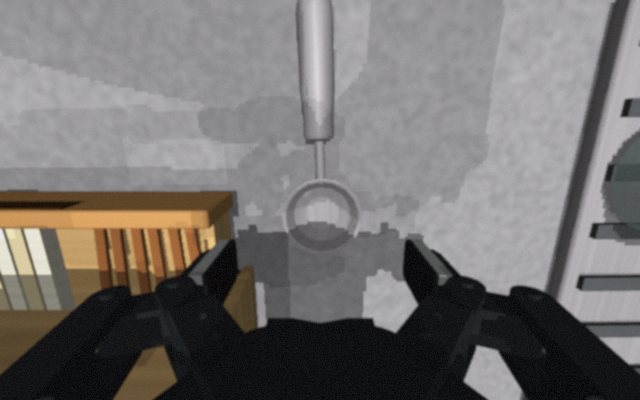

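View pics/t2.png

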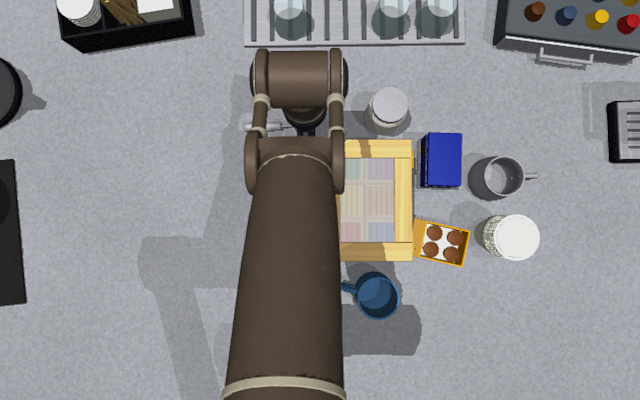

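The first pass went over the drawer's top edge: the arm drifted up to z=0.112, and with the gripper open the tip sits about 60 mm ahead of the TCP. I'll back off, go lower and repeat.

Call:
carry_out(
  targets=[0, -0.001, -0.03, 0, 0.085, 0, -0.001, -0.025, 0, 0.085, 0, -0.001, 0, 0, 0.085, 0.01, -0.001, 0, 0, 0.085, 0.01, 0, 0, 0, 0.085, 0.002, 0, 0, 0, 0.085, 0, 0, 0, 0, 0.085, 0, 0, 0, 0, 0.085, 0, 0, 0, 0, 0.085, 0, 0, 0, 0, 0.085],
)

```text
time_s: 5.35
position: [0.7135, 0.0909, 0.0861]
tcp_rot: [-0.067, 1.568, -1.649]
contact_force: [0.3, -0.3, -1.2]
width: 0.0847
```

```bash
python3 -c "
from h import *
st(.7125,.0165,.09)"
```

```text
5.35 pos [0.7135 0.0909 0.0861] yaw_y -0.65 xax [-2.0e-04 -3.1e-03 -1.0e+00] F [ 0.28 -0.25 -1.21] w 0.0847
tool delta [-0.0037 -0.0001  0.0745] turn -0.0027
```

Call:
carry_out(
  targets=[0, -0.002, 0.008, 0, 0.085, 0, -0.001, 0.008, 0, 0.085, 0, 0, 0.008, 0, 0.085, 0, 0, 0.008, 0, 0.085, 0, 0, 0.008, 0, 0.085, 0, 0, 0.008, 0, 0.085, 0, 0, 0.004, 0, 0.085, 0, 0, 0, 0, 0.085, 0, 0, 0, 0, 0.085, 0, 0, 0, 0, 0.085],
)

```text
time_s: 6.35
position: [0.7101, 0.0338, 0.0871]
tcp_rot: [0.816, 1.569, -0.769]
contact_force: [-0.3, 0.5, -0.3]
width: 0.0853
```

```bash
python3 -c "
from h import *
st(.711,.0165,.09);snap('wrist','w3')"
```

```text
6.35 pos [0.7101 0.0338 0.0871] yaw_y -0.8 xax [ 0.0016 -0.0016 -1.    ] F [-0.34  0.51 -0.35] w 0.0853
tool delta [-0.0029  0.0012  0.0173] turn -0.0052
```

View pics/w3.png

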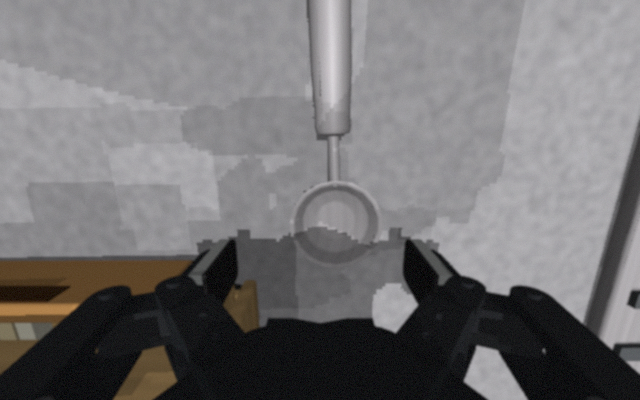

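The drawer is moving with the finger now: its face is at row ~262, just at the pads. I'll continue slowly.

Call:
carry_out(
  targets=[0, 0.001, 0.004, 0, 0.085, 0, 0.001, 0.004, 0, 0.085, 0, 0, 0.003, 0, 0.085, 0, 0, 0.003, 0, 0.085, 0, 0, 0.002, 0, 0.085, 0, 0, 0, 0, 0.085, 0, 0, 0, 0, 0.085, 0, 0, 0, 0, 0.085, 0, 0, 0, 0, 0.085, 0, 0, 0, 0, 0.085],
)

```text
time_s: 7.4
position: [0.7122, 0.0227, 0.0875]
tcp_rot: [2.886, 1.563, 1.298]
contact_force: [0.1, 2.3, 0.7]
width: 0.0851
```

```bash
python3 -c "
from h import *
st(.711,.0165,.09)"
```

```text
7.4 pos [0.7122 0.0227 0.0875] yaw_y -0.99 xax [ 0.0021  0.0076 -1.    ] F [0.12 2.29 0.7 ] w 0.0851
tool delta [-0.0026 -0.0011  0.0062] turn -0.0085
```

Call:
carry_out(
  targets=[0, 0, 0.003, 0, 0.085, 0, 0, 0.003, 0, 0.085, 0, 0, 0.003, 0, 0.085, 0, 0, 0.003, 0, 0.085, 0, 0, 0.003, 0, 0.085, 0, 0, 0.003, 0, 0.085, 0, 0, 0.003, 0, 0.085, 0, 0, 0.003, 0, 0.085, 0, 0, 0.003, 0, 0.085, 0, 0, 0.003, 0, 0.085],
)

```text
time_s: 8.4
position: [0.7128, 0.0213, 0.0883]
tcp_rot: [3.056, 1.516, 1.443]
contact_force: [0.4, 10.8, -0.5]
width: 0.0852
```

```bash
python3 -c "
from h import *
st(.711,.0165,.09);snap('wrist','w4');snap('scene','s4')"
```

```text
8.4 pos [0.7128 0.0213 0.0883] yaw_y -2.43 xax [ 0.007   0.0543 -0.9985] F [ 0.37 10.78 -0.53] w 0.0852
tool delta [-0.0019 -0.0016  0.0048] turn -0.0338
```

View pics/w4.png

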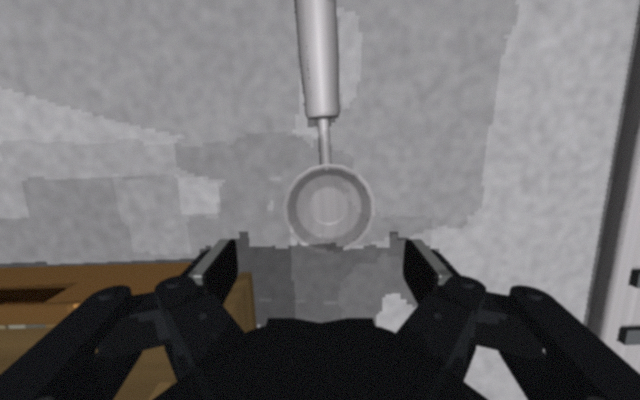

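View pics/s4.png

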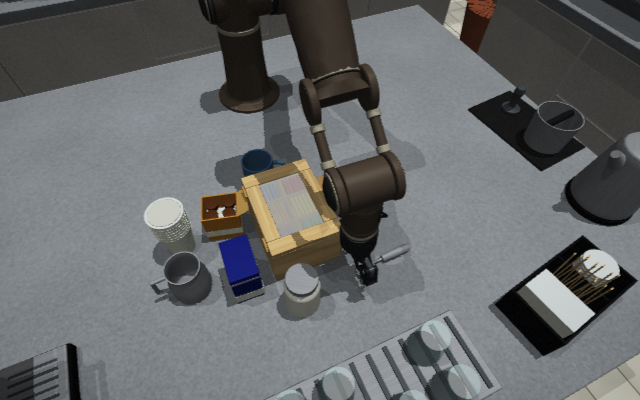

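```bash
python3 -c "
from h import *
s=r.read_state();print(s['moment'],s['contact_force'],s['joint_positions'])
"
```

```text
[ 0.65149159 -0.08677095 -0.59278947] [ 0.3557719  10.88556756  0.90658518] [-0.05000352  0.70735715  1.51420599  0.06890788  0.91688523 -0.04929395]
```

Call:
carry_out(
  targets=[0, 0.002, -0.01, 0, 0.085, 0, 0, -0.03, 0, 0.085, -0.01, 0, -0.03, 0, 0.085, -0.03, 0, -0.03, 0, 0.085, -0.04, 0, -0.03, 0, 0.085, -0.04, 0, -0.03, 0, 0, -0.04, 0, 0, 0, 0, 0, 0, 0, 0, 0, 0, 0, 0, 0, 0, 0, 0, 0, 0, 0],
)

```text
time_s: 9.5
position: [0.7219, 0.1753, 0.2613]
tcp_rot: [3.001, 1.526, 1.391]
contact_force: [-0.2, 0.7, 0.9]
width: 0.0123
```

```bash
python3 -c "
from h import *
st();snap('wrist','w5');snap('scene','s5');snap('top','t5')"
```

```text
9.5 pos [0.7219 0.1753 0.2613] yaw_y -2.24 xax [ 0.008   0.0443 -0.999 ] F [-0.21  0.7   0.88] w 0.0123
```

View pics/w5.png

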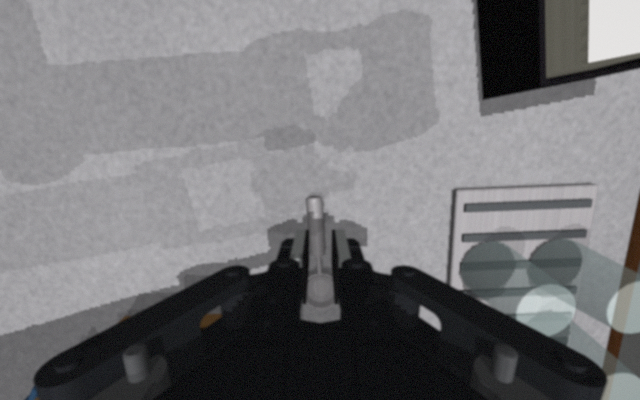

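View pics/t5.png

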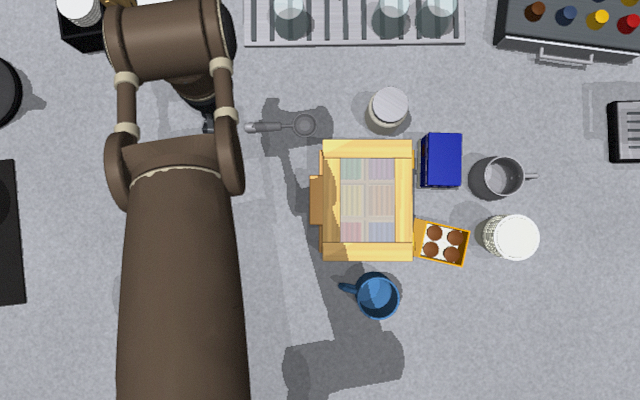

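Run:
```python
from h import *
st(.560,.075,.1675)
D=np.load('t5.npz'); cm={k:D[k] for k in('fx','fy','cx','cy','origin','attitude')}
d=D['d'];P=cloud(cm,d); z=P[...,2]
for v in(155,165,172,235,245,252): print(v,[(u,round(float(z[v,u]),3),round(float(P[v,u,1]),3)) for u in range(316,327)])
M=np.zeros(z.shape,bool);M[125:275,322:418]=1;M&=(z>.12)&(z<.14);k=cv2.morphologyEx(M.astype(np.uint8),cv2.MORPH_OPEN,np.ones((3,3)))>0
s=P[k];q=cv2.minAreaRect(s[:,:2].astype(np.float32));print(np.round(q[0],4),q[1],q[2])
```

```text
9.65 pos [0.7208 0.1748 0.259 ] yaw_y -2.28 xax [ 0.0037  0.044  -0.999 ] F [ 0.09 -0.23  0.3 ] w 0.0
tool delta [ 0.0864 -0.1568  0.1101] turn -0.0311
155 [(316, 0.001, 0.02), (317, 0.003, 0.018), (318, -0.0, 0.016), (319, 0.05, 0.014), (320, 0.054, 0.012), (321, 0.051, 0.01), (322, 0.052, 0.008), (323, 0.132, 0.006), (324, 0.128, 0.004), (325, 0.132, 0.002), (326, 0.132, 0.0)]
165 [(316, 0.001, 0.02), (317, -0.002, 0.018), (318, 0.001, 0.016), (319, 0.05, 0.014), (320, 0.051, 0.012), (321, 0.049, 0.01), (322, 0.051, 0.008), (323, 0.132, 0.006), (324, 0.132, 0.004), (325, 0.13, 0.002), (326, 0.13, 0.001)]
172 [(316, -0.0, 0.021), (317, -0.001, 0.019), (318, -0.0, 0.017), (319, 0.052, 0.014), (320, 0.052, 0.012), (321, 0.052, 0.01), (322, 0.051, 0.008), (323, 0.132, 0.006), (324, 0.13, 0.004), (325, 0.13, 0.003), (326, 0.132, 0.001)]
235 [(316, -0.001, 0.022), (317, -0.001, 0.02), (318, 0.001, 0.018), (319, 0.049, 0.016), (320, 0.049, 0.014), (321, 0.053, 0.012), (322, 0.054, 0.01), (323, 0.131, 0.008), (324, 0.132, 0.006), (325, 0.131, 0.004), (326, 0.134, 0.002)]
245 [(316, -0.001, 0.023), (317, -0.002, 0.021), (318, 0.0, 0.018), (319, 0.051, 0.016), (320, 0.051, 0.014), (321, 0.05, 0.012), (322, 0.052, 0.01), (323, 0.131, 0.008), (324, 0.135, 0.006), (325, 0.131, 0.004), (326, 0.13, 0.002)]
252 [(316, 0.002, 0.023), (317, 0.0, 0.021), (318, -0.002, 0.019), (319, 0.05, 0.016), (320, 0.053, 0.014), (321, 0.052, 0.012), (322, 0.055, 0.01), (323, 0.131, 0.008), (324, 0.133, 0.006), (325, 0.132, 0.004), (326, 0.131, 0.003)]
[ 0.5591 -0.0748] (0.16743813455104828, 0.22087334096431732) 88.8992919921875
```

View pics/s5.png

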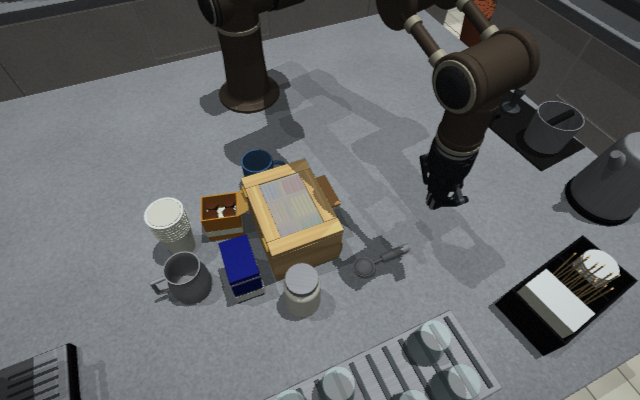

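Run:
```python
from h import *
st(.548,-.195,.26)
D=np.load('t5.npz'); cm={k:D[k] for k in('fx','fy','cx','cy','origin','attitude')}
d=D['d'];P=cloud(cm,d)
def rep(n,v0,v1,u0,u1,za,zb):
    z=P[...,2];M=np.zeros(z.shape,bool);M[v0:v1,u0:u1]=1;M&=(z>za)&(z<zb)&(d>.1)
    k=cv2.morphologyEx(M.astype(np.uint8),cv2.MORPH_OPEN,np.ones((3,3)))>0
    s=P[k];print(n,k.sum(),s.min(0).round(3),s.max(0).round(3))
rep('blue',125,195,416,470,.09,.14)
rep('orange',210,270,411,472,.03,.12)
rep('chestback',195,215,400,416,.09,.14)
rep('gap',195,215,414,470,.01,.1)
```

```text
9.65 pos [0.7208 0.1748 0.259 ] yaw_y -2.28 xax [ 0.0037  0.044  -0.999 ] F [ 0.09 -0.23  0.3 ] w 0.0
tool delta [-0.0179 -0.1579  0.376 ] turn -0.0311
blue 1910 [ 0.583 -0.25   0.091] [ 0.684 -0.185  0.118]
orange 2011 [ 0.434 -0.268  0.037] [ 0.523 -0.158  0.11 ]
chestback 260 [ 0.533 -0.154  0.126] [ 0.567 -0.131  0.135]Traceback (most recent call last):
  File "<stdin>", line 12, in <module>
  File "<stdin>", line 8, in rep
    return umr_minimum(a, axis, None, out, keepdims, initial, where)
ValueError: zero-size array to reduction operation minimum which has no identity
```

Call:
carry_out(
  targets=[-0.002, -0.0165, 0.042, -0.031, 0, -0.002, -0.0165, 0.042, 0, 0, -0.002, -0.0165, 0.042, 0, 0, -0.002, -0.0165, 0.042, 0, 0, -0.002, -0.0165, 0.042, 0, 0, -0.002, -0.0165, 0.042, 0, 0, -0.002, -0.0165, 0.042, 0, 0, -0.002, -0.0165, 0.042, 0, 0, -0.002, -0.0165, 0.04, 0, 0, 0, 0, 0, 0, 0],
)

```text
time_s: 10.65
position: [0.5543, -0.2145, 0.2428]
tcp_rot: [-2.688, 1.519, 2.017]
contact_force: [0.3, 0.6, 0.1]
width: -0.0002
```

Run:
```python
from h import *
st(.553,-.19,.175)
```

```text
10.65 pos [ 0.5543 -0.2145  0.2428] yaw_y -0.44 xax [-0.0224  0.0468 -0.9987] F [0.35 0.57 0.08] w -0.0002
tool delta [ 0.0689  0.     -0.0213] turn 0.0011
```

Call:
carry_out(
  targets=[0, 0.001, -0.012, 0, 0, 0.03, 0, -0.008, 0, 0, 0.03, 0, 0, 0, 0, 0.008, 0, 0, 0, 0, 0, 0, -0.01, 0, 0, 0, 0, -0.006, 0, 0, 0, 0, -0.003, 0, 0, 0, 0, -0.003, 0, 0, 0, 0, -0.003, 0, 0, 0, 0, -0.003, 0, 0],
)

```text
time_s: 11.65
position: [0.5541, -0.163, 0.1754]
tcp_rot: [-2.389, 1.534, 2.326]
contact_force: [-0.4, -7.8, -6.0]
width: -0.0001
```

Run:
```python
from h import *
s,R=st(.553,-.19,.175); print(s['moment'])
```

```text
11.65 pos [ 0.5541 -0.163   0.1754] yaw_y 0.15 xax [-0.0253  0.0269 -0.9993] F [-0.44 -7.75 -6.05] w -0.0001
tool delta [-0.0003 -0.0012  0.027 ] turn 0.0114
[-1.47235015  0.15046429  0.05502968]
```

Call:
carry_out(
  targets=[0, 0, -0.003, 0, 0, 0, 0, -0.003, 0, 0, 0, 0, -0.003, 0, 0, 0, 0, -0.003, 0, 0, 0, 0, -0.003, 0, 0, 0, 0, -0.003, 0, 0, 0, 0, -0.003, 0, 0, 0, 0, -0.003, 0, 0, 0, 0, -0.003, 0, 0, 0, 0, -0.003, 0, 0],
)

```text
time_s: 12.65
position: [0.5539, -0.1553, 0.181]
tcp_rot: [-0.502, 1.532, -2.052]
contact_force: [-0.0, -9.3, -5.5]
width: 0.0
```

Run:
```python
from h import *
s,R=st(.553,-.19,.175); print(s['moment'])
snap('scene','s6')
```

```text
12.65 pos [ 0.5539 -0.1553  0.181 ] yaw_y 1.19 xax [-0.0177 -0.034  -0.9993] F [-0.   -9.26 -5.46] w 0.0
tool delta [ 0.0072 -0.0015  0.0345] turn 0.0295
[-1.38589762  0.14094482  0.02022527]
```

View pics/s6.png

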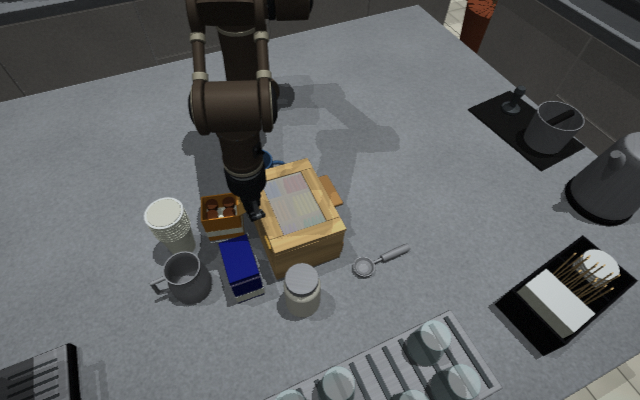

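Call:
carry_out(
  targets=[0, 0, 0.015, 0.01, 0, -0.04, 0, 0.003, 0.01, 0, -0.045, 0, 0, 0.01, 0, -0.01, 0, -0.03, 0, 0, 0, 0, -0.048, 0, 0, 0, 0, -0.048, 0, 0, 0, 0, -0.048, 0, 0, 0, 0, -0.048, 0, 0, 0, 0, -0.045, 0, 0, 0, 0, 0, 0, 0],
)

```text
time_s: 13.7
position: [0.5695, 0.1014, 0.2885]
tcp_rot: [0.456, 1.535, -1.136]
contact_force: [0.2, -1.3, 1.7]
width: 0.0005
```

Run:
```python
from h import *
s,R=st(.560,.085,.1675)
```

```text
13.7 pos [0.5695 0.1014 0.2885] yaw_y -1.21 xax [ 0.0151 -0.0325 -0.9994] F [ 0.15 -1.33  1.71] w 0.0005
tool delta [ 0.1213 -0.0111  0.0127] turn -0.0123
```

Call:
carry_out(
  targets=[0.04, -0.005, 0.006, -0.012, 0, 0.04, -0.005, 0.006, 0, 0, 0.035, 0, 0, 0, 0, 0.005, 0, 0, 0, 0, 0, 0, 0.008, 0, 0, 0, 0, 0.008, 0, 0, 0, 0, 0.006, 0, 0, 0, 0, 0.004, 0, 0, 0, 0, 0.003, 0, 0, 0, 0, 0.002, 0, 0],
)

```text
time_s: 14.7
position: [0.5739, 0.0515, 0.1851]
tcp_rot: [1.021, 1.514, -0.557]
contact_force: [0.7, 0.2, -0.1]
width: -0.0002
```

Run:
```python
from h import *
s,R=st(.560,.045,.1675);print(s['moment']); snap('wrist','w7'); snap('top','t7')
```

```text
14.7 pos [0.5739 0.0515 0.1851] yaw_y -0.38 xax [ 0.0483 -0.0301 -0.9984] F [ 0.68  0.17 -0.15] w -0.0002
tool delta [ 0.0171 -0.0147  0.006 ] turn 0.0021
[ 0.01263122 -0.02347623  0.01571748]
```

View pics/w7.png

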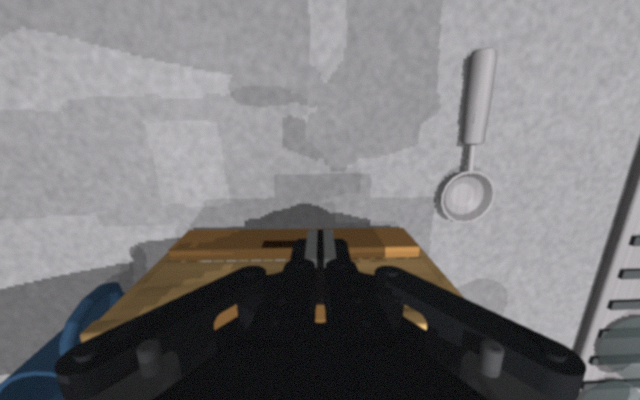

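View pics/t7.png

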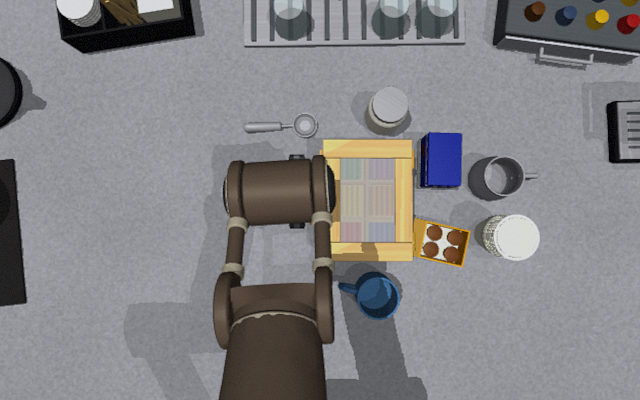

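Call:
carry_out(
  targets=[0.006, -0.008, 0, 0, 0, 0.006, -0.008, 0, 0, 0, 0.005, 0, 0, 0, 0, 0, 0, 0, 0, 0, 0, 0, 0.003, 0, 0, 0, 0, 0.003, 0, 0, 0, 0, 0.003, 0, 0, 0, 0, 0.002, 0, 0, 0, 0, 0.002, 0, 0, 0, 0, 0.002, 0, 0],
)

```text
time_s: 15.8
position: [0.5555, 0.0451, 0.1644]
tcp_rot: [1.349, 1.525, -0.236]
contact_force: [0.5, 6.9, -0.3]
width: 0.0002
```

Run:
```python
from h import *
s,R=st(.560,.045,.1675);print(s['moment'])
```

```text
15.8 pos [0.5555 0.0451 0.1644] yaw_y -0.78 xax [ 0.0444 -0.0107 -0.999 ] F [ 0.47  6.95 -0.29] w 0.0002
tool delta [-0.0029  0.0047  0.0001] turn -0.0048
[1.04001755 0.05595533 0.06213705]
```

Call:
carry_out(
  targets=[-0.003, 0, 0.003, 0, 0, -0.003, 0, 0.003, 0, 0, -0.003, 0, 0.003, 0, 0, -0.003, 0, 0.003, 0, 0, -0.003, 0, 0.003, 0, 0, -0.002, 0, 0.003, 0, 0, -0.001, 0, 0.003, 0, 0, 0, 0, 0.003, 0, 0, 0, 0, 0.003, 0, 0, 0, 0, 0.003, 0, 0],
)

```text
time_s: 16.8
position: [0.5555, 0.0412, 0.1846]
tcp_rot: [2.374, 1.503, 0.77]
contact_force: [-0.0, 9.7, 0.1]
width: -0.0001
```

Run:
```python
from h import *
s,R=st();print(s['moment']);snap('scene','s8')
```

```text
16.8 pos [0.5555 0.0412 0.1846] yaw_y -1.94 xax [ 0.0484  0.047  -0.9977] F [-0.05  9.65  0.15] w -0.0001
[1.48681502 0.05223643 0.06058942]
```

View pics/s8.png

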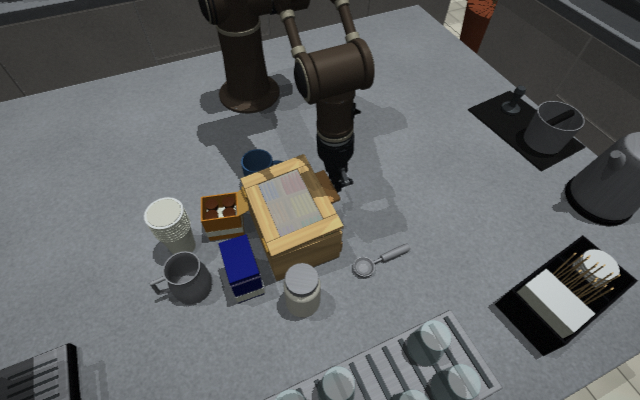

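```bash
cat >> h.py <<'E'
def lidprof(f,x0=.455,x1=.51):
    D=np.load(f+'.npz'); cm={k:D[k] for k in('fx','fy','cx','cy','origin','attitude')}
    P=cloud(cm,D['d']); m=(P[...,0]>.45)&(P[...,0]<.67)&(P[...,2]>.06)&(D['d']>.1)
    for y in np.arange(-.18,.05,.02):
        k=m&(abs(P[...,1]-y)<.006); z=P[...,2][k]
        if len(z)>5: print(round(y,2),len(z),np.percentile(z,[50,90]).round(3))
E
python3 - <<'E'
from h import *
lidprof('s5');print();lidprof('s8')
E
```

```text
-0.18 132 [0.091 0.098]
-0.16 178 [0.106 0.123]
-0.14 550 [0.132 0.134]
-0.12 522 [0.13  0.133]
-0.1 521 [0.128 0.133]
-0.08 502 [0.128 0.132]
-0.06 481 [0.129 0.133]
-0.04 464 [0.129 0.132]
-0.02 475 [0.132 0.133]
-0.0 417 [0.132 0.134]
0.02 168 [0.131 0.132]

-0.18 132 [0.091 0.098]
-0.16 199 [0.107 0.124]
-0.14 563 [0.133 0.135]
-0.12 538 [0.133 0.136]
-0.1 550 [0.134 0.138]
-0.08 539 [0.136 0.14 ]
-0.06 514 [0.138 0.143]
-0.04 665 [0.142 0.437]
-0.02 1334 [0.45  0.497]
-0.0 1339 [0.314 0.459]
0.02 1089 [0.345 0.463]
0.04 889 [0.372 0.465]
```

The scene depth shows the lid has lifted to about 0.11 rad (z 0.142 at y=-0.04, up from 0.129), so friction holds. I'll carry on along the arc.

Call:
carry_out(
  targets=[-0.01, 0, 0.0035, 0, 0, -0.012, 0, 0.004, 0, 0, -0.012, 0, 0.005, 0, 0, -0.0115, 0, 0.0055, 0, 0, -0.011, 0, 0.006, 0, 0, -0.011, 0, 0.007, 0, 0, -0.0105, 0, 0.0075, 0, 0, -0.006, 0, 0.006, 0, 0, -0.002, 0, 0.003, 0, 0, 0, 0, 0.002, 0, 0],
)

```text
time_s: 17.85
position: [0.5543, 0.0013, 0.2779]
tcp_rot: [2.549, 1.464, 0.938]
contact_force: [-1.2, 6.7, 3.9]
width: -0.0003
```

Run:
```python
from h import *
s,R=st();print(s['moment']);snap('scene','s9');lidprof('s9')
```

```text
17.85 pos [0.5543 0.0013 0.2779] yaw_y -2.43 xax [ 0.063   0.086  -0.9943] F [-1.2   6.71  3.86] w -0.0003
[0.89710293 0.22585221 0.04454078]
-0.18 130 [0.091 0.098]
-0.16 336 [0.131 0.134]
-0.14 603 [0.144 0.148]
-0.12 635 [0.156 0.162]
-0.1 674 [0.171 0.177]
-0.08 1374 [0.196 0.548]
-0.06 1263 [0.209 0.55 ]
-0.04 2081 [0.402 0.542]
-0.02 1661 [0.415 0.546]
-0.0 1340 [0.426 0.548]
0.02 594 [0.524 0.556]
0.04 35 [0.54  0.549]
```

View pics/s9.png

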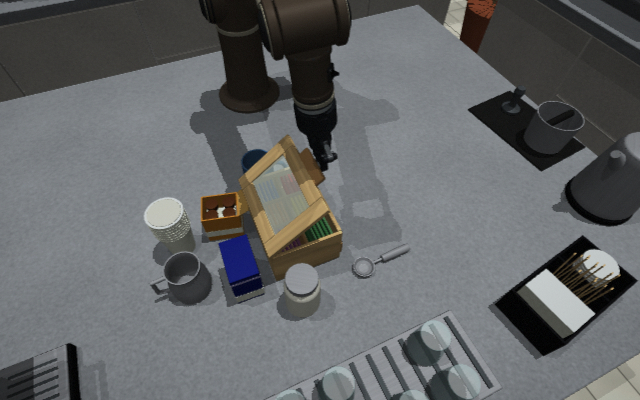

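Call:
carry_out(
  targets=[-0.009, 0.0005, 0.008, 0, 0, -0.009, 0.0005, 0.0085, 0, 0, -0.0085, 0.0005, 0.009, 0, 0, -0.008, 0.0005, 0.0095, 0, 0, -0.0075, 0.0005, 0.01, 0, 0, -0.007, 0.0005, 0.0105, 0, 0, -0.006, 0.0005, 0.011, 0, 0, -0.0055, 0.0005, 0.011, 0, 0, -0.004, 0.0005, 0.008, 0, 0, -0.001, 0, 0.003, 0, 0],
)

```text
time_s: 18.9
position: [0.5516, -0.1011, 0.3405]
tcp_rot: [2.53, 1.461, 0.917]
contact_force: [-0.5, 0.3, 0.6]
width: -0.0002
```

Run:
```python
from h import *
s,R=st();print(s['moment']);snap('scene','s10');lidprof('s10')
```

```text
18.9 pos [ 0.5516 -0.1011  0.3405] yaw_y -2.57 xax [ 0.0666  0.0869 -0.994 ] F [-0.53  0.31  0.57] w -0.0002
[ 0.0293719  -0.03966227 -0.00858662]
-0.18 442 [0.569 0.589]
-0.16 909 [0.152 0.583]
-0.14 2250 [0.432 0.563]
-0.12 2221 [0.408 0.559]
-0.1 1520 [0.456 0.572]
-0.08 797 [0.113 0.573]
-0.06 470 [0.105 0.113]
-0.04 388 [0.107 0.115]
-0.02 404 [0.107 0.112]
-0.0 604 [0.113 0.12 ]
```

View pics/s10.png

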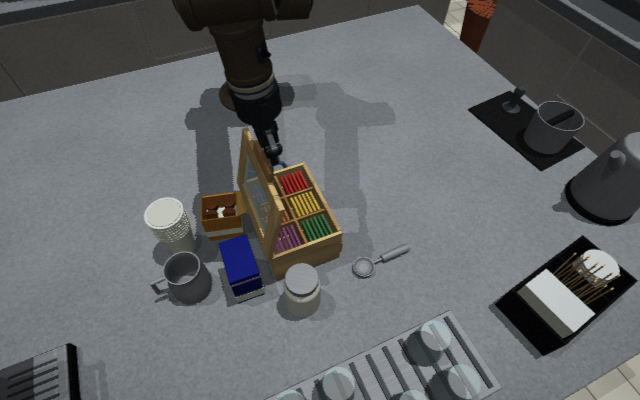

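Call:
carry_out(
  targets=[-0.001, 0, 0.005, 0, 0, -0.001, 0, 0.005, 0, 0, -0.001, 0, 0.005, 0, 0, -0.001, 0, 0.005, 0, 0, -0.001, 0, 0.005, 0, 0, -0.0005, 0, 0.004, 0, 0, -0.0005, 0, 0.004, 0, 0, -0.0005, 0, 0.004, 0, 0, -0.0005, 0, 0.004, 0, 0, -0.0005, 0, 0.004, 0, 0],
)

```text
time_s: 19.95
position: [0.5482, -0.1495, 0.3419]
tcp_rot: [2.564, 1.463, 0.953]
contact_force: [0.3, 0.0, -0.4]
width: -0.0001
```

Run:
```python
from h import *
s,R=st();snap('scene','s11')
```

```text
19.95 pos [ 0.5482 -0.1495  0.3419] yaw_y -2.46 xax [ 0.062   0.0873 -0.9942] F [ 0.27  0.01 -0.36] w -0.0001
```

View pics/s11.png

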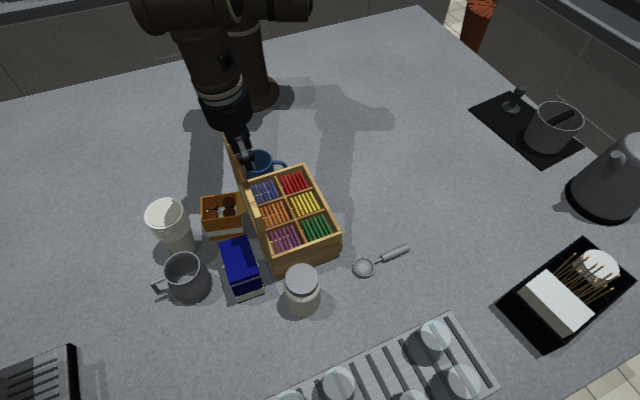

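Call:
carry_out(
  targets=[0, 0, 0.004, 0, 0, 0, 0, 0.004, 0, 0, 0, 0, 0.004, 0, 0, 0, 0, 0.004, 0, 0, 0, 0, 0.004, 0, 0, 0, 0, 0.004, 0, 0, 0, 0, 0.002, 0, 0, 0, 0, 0, 0, 0, 0, 0, 0, 0, 0, 0, 0, 0, 0, 0],
)

```text
time_s: 21.0
position: [0.547, -0.1785, 0.3393]
tcp_rot: [2.564, 1.464, 0.952]
contact_force: [-0.0, -0.2, -0.7]
width: 0.0
```

Run:
```python
from h import *
s,R=st();snap('scene','s12')
```

```text
21.0 pos [ 0.547  -0.1785  0.3393] yaw_y -2.5 xax [ 0.0619  0.0869 -0.9943] F [-0.02 -0.22 -0.71] w 0.0
```

View pics/s12.png

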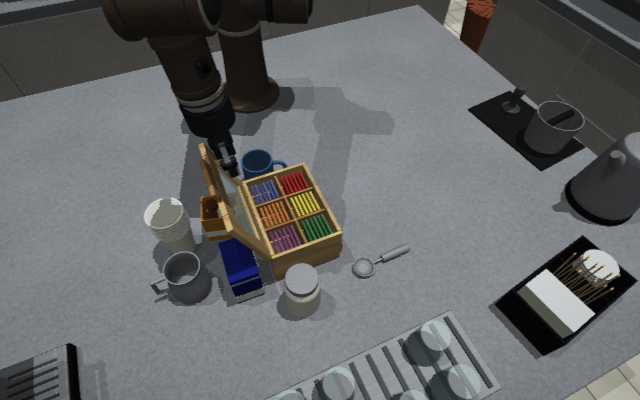

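The lid now leans back on its stop. Next I'll pull away over the front. The drawer is still about 9 mm out, and pushing has tilted the tool slightly.

Call:
carry_out(
  targets=[0, 0, -0.02, 0, 0, 0, 0, -0.045, 0, 0, 0, 0, -0.045, 0, 0, 0, 0, -0.045, 0, 0, 0, 0, -0.045, 0, 0, 0, 0, -0.045, 0, 0, 0.02, 0, -0.04, 0, 0, 0.04, 0, -0.01, 0, 0, 0.04, 0, 0, 0, 0, 0.02, 0, 0, 0, 0],
)

```text
time_s: 22.05
position: [0.5719, 0.1391, 0.2517]
tcp_rot: [2.447, 1.45, 0.835]
contact_force: [0.4, 0.7, -0.1]
width: 0.0002
```

Run:
```python
from h import *
s,R=st(.5,.13,.08);snap('top','t13');snap('scene','s13')
D=np.load('t13.npz'); cm={k:D[k] for k in('fx','fy','cx','cy','origin','attitude')}
P=cloud(cm,D['d']); z=P[...,2]
for v in(150,155,160,240,248,254): print(v,[(u,round(float(z[v,u]),3),round(float(P[v,u,1]),3)) for u in range(315,330)])
```

```text
22.05 pos [0.5719 0.1391 0.2517] yaw_y -2.55 xax [ 0.0811  0.0897 -0.9927] F [ 0.39  0.67 -0.06] w 0.0002
tool delta [ 0.1638 -0.0845  0.0277] turn -0.0358
150 [(315, -0.0, 0.022), (316, 0.0, 0.02), (317, 0.003, 0.018), (318, -0.001, 0.016), (319, 0.003, 0.014), (320, 0.048, 0.012), (321, 0.052, 0.01), (322, 0.051, 0.008), (323, 0.052, 0.006), (324, 0.12, 0.004), (325, 0.12, 0.002), (326, 0.117, 0.0), (327, 0.118, -0.002), (328, 0.117, -0.004), (329, 0.062, -0.006)]
155 [(315, 0.0, 0.022), (316, 0.003, 0.02), (317, 0.001, 0.018), (318, 0.001, 0.016), (319, 0.003, 0.014), (320, 0.052, 0.012), (321, 0.051, 0.01), (322, 0.05, 0.008), (323, 0.053, 0.006), (324, 0.119, 0.004), (325, 0.121, 0.002), (326, 0.119, 0.0), (327, 0.119, -0.002), (328, 0.121, -0.003), (329, 0.06, -0.006)]
160 [(315, -0.001, 0.022), (316, -0.0, 0.02), (317, -0.003, 0.018), (318, 0.004, 0.016), (319, 0.001, 0.014), (320, 0.052, 0.012), (321, 0.053, 0.01), (322, 0.054, 0.008), (323, 0.053, 0.006), (324, 0.118, 0.004), (325, 0.118, 0.002), (326, 0.12, 0.0), (327, 0.12, -0.001), (328, 0.118, -0.003), (329, 0.059, -0.00
[... 260 characters left out ...]
(327, 0.119, 0.001), (328, 0.061, -0.002), (329, 0.058, -0.004)]
248 [(315, 0.003, 0.025), (316, 1.009, 0.006), (317, -0.0, 0.021), (318, -0.002, 0.019), (319, 0.055, 0.016), (320, 0.05, 0.014), (321, 0.05, 0.012), (322, 0.052, 0.01), (323, 0.054, 0.008), (324, 0.117, 0.006), (325, 0.118, 0.004), (326, 0.119, 0.003), (327, 0.116, 0.001), (328, 0.06, -0.002), (329, 0.061, -0.004)]
254 [(315, 0.0, 0.025), (316, -0.001, 0.023), (317, 0.0, 0.021), (318, -0.0, 0.019), (319, 0.0, 0.017), (320, -0.003, 0.015), (321, 0.001, 0.013), (322, -0.001, 0.01), (323, -0.002, 0.008), (324, 0.117, 0.006), (325, 0.117, 0.004), (326, 0.116, 0.003), (327, 0.117, 0.001), (328, 0.077, -0.001), (329, 0.075, -0.003)]
```

View pics/t13.png

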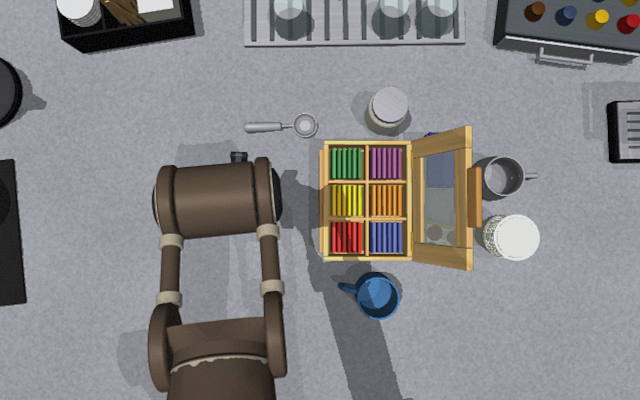

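View pics/s13.png

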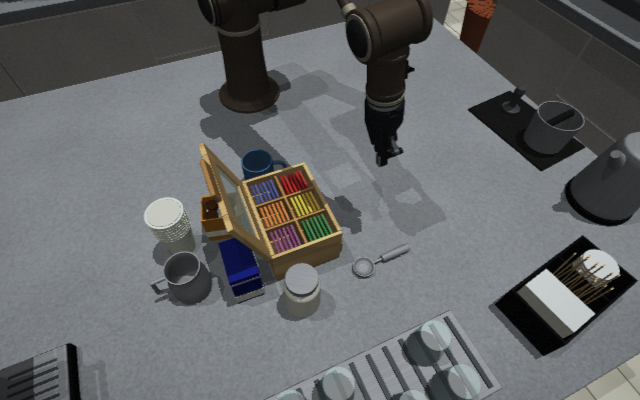

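Call:
carry_out(
  targets=[0.035, -0.03, 0.008, -0.035, 0, 0.035, -0.03, 0.008, 0, 0, 0.035, -0.025, 0.008, 0, 0, 0.035, 0, 0.004, 0, 0, 0.02, 0, 0, 0, 0, 0.005, 0, 0, 0, 0, 0.003, 0, 0, 0, 0, 0.003, 0, 0, 0, 0, 0.003, 0, 0, 0, 0, 0.003, 0, 0, 0, 0],
)

```text
time_s: 23.15
position: [0.5154, 0.1285, 0.0786]
tcp_rot: [2.28, 1.426, 0.703]
contact_force: [-0.5, 0.3, 0.2]
width: -0.0
```

Run:
```python
from h import *
s,R=st(.5,.11,.073);print(s['moment'])
```

```text
23.15 pos [0.5154 0.1285 0.0786] yaw_y -0.66 xax [ 0.1103  0.0934 -0.9895] F [-0.53  0.34  0.24] w -0.0
tool delta [ 0.0021 -0.0157  0.019 ] turn -0.0029
[-0.07685388  0.06220185 -0.05134504]
```

Call:
carry_out(
  targets=[0.005, 0, 0, 0, 0, 0.003, 0.003, -0.004, 0, 0, 0.003, 0.004, -0.006, 0, 0, 0.003, 0.004, -0.006, 0, 0, 0.003, 0.004, -0.006, 0, 0, 0.003, 0.004, -0.006, 0, 0, 0.003, 0.004, -0.006, 0, 0, 0.003, 0.004, -0.006, 0, 0, 0.003, 0.004, -0.006, 0, 0, 0.003, 0.004, -0.006, 0, 0],
)

```text
time_s: 24.15
position: [0.544, 0.1692, 0.0725]
tcp_rot: [2.345, 1.48, 0.791]
contact_force: [-11.8, -11.3, 24.2]
width: -0.0004
```

Run:
```python
from h import *
s,R=st(.5,.11,.073);print(s['moment'])
```

```text
24.15 pos [0.544  0.1692 0.0725] yaw_y 0.87 xax [ 0.0638  0.0646 -0.9959] F [-11.76 -11.25  24.21] w -0.0004
tool delta [-0.0071 -0.0448  0.0582] turn 0.0239
[-1.45542775  1.57846     0.00627002]
```

Call:
carry_out(
  targets=[0.003, 0.003, -0.007, 0, 0, 0.003, 0.003, -0.007, 0, 0, 0.003, 0.003, -0.007, 0, 0, 0.003, 0.003, -0.007, 0, 0, 0.003, 0.003, -0.007, 0, 0, 0.003, 0.003, -0.007, 0, 0, 0.003, 0.003, -0.007, 0, 0, 0.003, 0.003, -0.007, 0, 0, 0.003, 0.003, -0.007, 0, 0, 0.003, 0.003, -0.007, 0, 0],
)

```text
time_s: 25.15
position: [0.5676, 0.215, 0.0726]
tcp_rot: [1.778, 1.554, 0.253]
contact_force: [-9.0, -13.7, 23.2]
width: -0.0004
```

Run:
```python
from h import *
s,R=st(.5,.11,.073);print(s['moment'])
```

```text
25.15 pos [0.5676 0.215  0.0726] yaw_y 2.66 xax [ 0.0158  0.0041 -0.9999] F [ -9.03 -13.72  23.24] w -0.0004
tool delta [-0.0019 -0.0724  0.1017] turn 0.0552
[-2.05605323  1.36615894  0.01998976]
```

Call:
carry_out(
  targets=[0.003, 0.001, -0.008, 0, 0, 0.003, 0.001, -0.008, 0, 0, 0.003, 0.001, -0.008, 0, 0, 0.003, 0.001, -0.008, 0, 0, 0.003, 0.001, -0.008, 0, 0, 0.003, 0.001, -0.008, 0, 0, 0.003, 0.001, -0.008, 0, 0, 0.003, 0.001, -0.008, 0, 0, 0.003, 0.001, -0.008, 0, 0, 0.003, 0.001, -0.008, 0, 0],
)

```text
time_s: 26.15
position: [0.5824, 0.2667, 0.0727]
tcp_rot: [-0.021, 1.506, -1.523]
contact_force: [-4.6, -13.3, 20.6]
width: 0.0003
```

Call:
carry_out(
  targets=[0.003, 0.001, -0.008, 0.01, 0, 0.003, 0.001, -0.008, 0.01, 0, 0.003, 0.001, -0.008, 0.01, 0, 0.003, 0.001, -0.008, 0.01, 0, 0.003, 0.001, -0.008, 0, 0, 0.003, 0.001, -0.008, 0, 0, 0.003, 0.001, -0.008, 0, 0, 0.003, 0.001, -0.008, 0, 0, 0.003, 0.001, -0.008, 0, 0, 0.003, 0.001, -0.008, 0, 0],
)

```text
time_s: 27.15
position: [0.5949, 0.3063, 0.0724]
tcp_rot: [-0.186, 1.405, -1.712]
contact_force: [-5.7, -12.5, 22.9]
width: -0.0002
```

Run:
```python
from h import *
s,R=st(.715,.10,.12);print(s['moment'])
```

```text
27.15 pos [0.5949 0.3063 0.0724] yaw_y 2.44 xax [-0.0231 -0.1631 -0.9863] F [ -5.74 -12.51  22.9 ] w -0.0002
tool delta [-0.016   0.1098  0.2167] turn 0.0513
[-2.4975881   0.9230633  -0.11252055]
```

Call:
carry_out(
  targets=[-0.03, 0, 0, 0.051, 0.085, 0, 0.018, 0.035, 0, 0.085, 0.006, 0.019, 0.037, 0, 0.085, 0.006, 0.019, 0.037, 0, 0.085, 0.006, 0.019, 0.037, 0, 0.085, 0.006, 0.019, 0.037, 0, 0.085, 0.006, 0.019, 0.034, 0, 0.085, 0, 0, 0, 0, 0.085, 0, 0, 0, 0, 0.085, 0, 0, 0, 0, 0.085],
)

```text
time_s: 28.15
position: [0.7133, 0.0879, 0.1077]
tcp_rot: [-0.096, 1.407, -1.672]
contact_force: [0.4, 0.4, 0.3]
width: 0.085
```

Run:
```python
from h import *
s,R=st(.7135,.08,.087);print(R.round(3))
```

```text
28.15 pos [0.7133 0.0879 0.1077] yaw_y -0.36 xax [-0.0164 -0.1617 -0.9867] F [0.41 0.42 0.27] w 0.085
tool delta [0.0217 0.0006 0.0044] turn 0.0025
[[-0.016  1.    -0.004]
 [-0.162 -0.006 -0.987]
 [-0.987 -0.016  0.162]]
```

Call:
carry_out(
  targets=[0.01, 0, 0, 0, 0.085, 0.009, 0, 0, 0, 0.085, 0.001, 0, 0.008, 0, 0.085, 0.0013, 0, 0.01, 0, 0.085, 0.0013, 0, 0.01, 0, 0.085, 0.0013, 0, 0.008, 0, 0.085, 0.001, 0, 0.006, 0, 0.085, 0.0005, 0, 0.003, 0, 0.085, 0, 0, 0, 0, 0.085, 0, 0, 0, 0, 0.085],
)

```text
time_s: 29.15
position: [0.7108, 0.039, 0.0878]
tcp_rot: [-0.109, 1.407, -1.68]
contact_force: [-0.2, -0.4, -0.0]
width: 0.0851
```

Run:
```python
from h import *
s,R=st(.7135,.026,.087);snap('wrist','w20')
```

```text
29.15 pos [0.7108 0.039  0.0878] yaw_y -0.1 xax [-0.0177 -0.1616 -0.9867] F [-0.2  -0.35 -0.01] w 0.0851
tool delta [0.0028 0.0028 0.0127] turn 0.0071
```

View pics/w20.png

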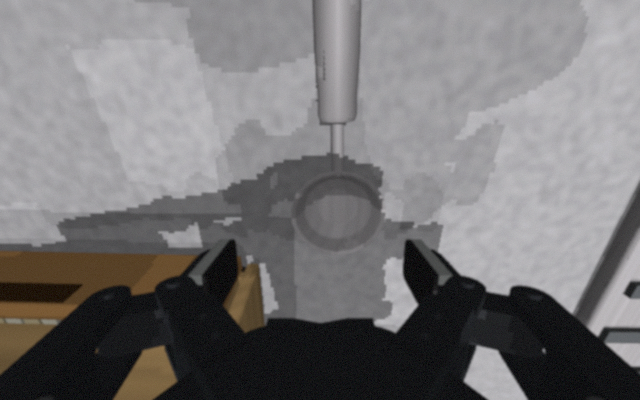

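Call:
carry_out(
  targets=[0, 0.0015, 0.003, 0, 0.085, 0.0005, 0, 0.003, 0, 0.085, 0.0005, 0, 0.003, 0, 0.085, 0.0005, 0, 0.002, 0, 0.085, 0.0005, 0, 0.002, 0, 0.085, 0, 0, 0.002, 0, 0.085, 0, 0, 0.001, 0, 0.085, 0, 0, 0, 0, 0.085, 0, 0, 0, 0, 0.085, 0, 0, 0, 0, 0.085],
)

```text
time_s: 30.2
position: [0.7125, 0.0255, 0.0884]
tcp_rot: [-0.105, 1.412, -1.676]
contact_force: [-0.2, 2.3, -0.4]
width: 0.0847
```

Run:
```python
from h import *
s,R=st(.7135,.026,.087);print(s['moment'])
```

```text
30.2 pos [0.7125 0.0255 0.0884] yaw_y -0.09 xax [-0.0165 -0.157  -0.9875] F [-0.15  2.32 -0.37] w 0.0847
tool delta [ 0.0013  0.001  -0.0007] turn 0.0071
[ 0.40410944  0.00938762 -0.15285297]
```

Call:
carry_out(
  targets=[0, 0, 0.002, 0, 0.085, 0, 0, 0.002, 0, 0.085, 0, 0, 0.002, 0, 0.085, 0, 0, 0.002, 0, 0.085, 0, 0, 0.002, 0, 0.085, 0, 0, 0.002, 0, 0.085, 0, 0, 0, 0, 0.085, 0, 0, -0.01, 0, 0.085, 0, 0, -0.03, 0, 0.085, 0, 0, -0.03, 0, 0.085],
)

```text
time_s: 31.2
position: [0.714, 0.0892, 0.0799]
tcp_rot: [-0.084, 1.427, -1.668]
contact_force: [0.2, 0.4, 0.2]
width: 0.0852
```

Call:
carry_out(
  targets=[-0.02, 0, -0.03, 0, 0.085, -0.03, 0, -0.03, 0, 0.085, -0.03, 0, -0.03, 0, 0.085, -0.03, 0, -0.03, 0, 0.085, -0.03, 0, -0.03, 0, 0.085, 0, 0, -0.02, 0, 0.085, 0, 0, 0, 0, 0.085, 0, 0, 0, 0, 0.085, 0, 0, 0, 0, 0.085, 0, 0, 0, 0, 0.085],
)

```text
time_s: 32.2
position: [0.7144, 0.2821, 0.1893]
tcp_rot: [-0.144, 1.411, -1.722]
contact_force: [0.2, 0.5, -0.4]
width: 0.0851
```

Run:
```python
from h import *
s,R=st();snap('scene','s22');snap('top','t22')
D=np.load('t22.npz'); cm={k:D[k] for k in('fx','fy','cx','cy','origin','attitude')}
P=cloud(cm,D['d']); z=P[...,2]
for v in(155,165,200,240,248): print(v,[(u,round(float(z[v,u]),3),round(float(P[v,u,1]),3)) for u in range(318,328)])
```

```text
32.2 pos [0.7144 0.2821 0.1893] yaw_y -0.52 xax [-0.024  -0.1572 -0.9873] F [ 0.19  0.49 -0.39] w 0.0851
155 [(318, 0.001, 0.016), (319, 0.004, 0.014), (320, -0.002, 0.012), (321, 0.001, 0.01), (322, 0.05, 0.008), (323, 0.051, 0.006), (324, 0.12, 0.004), (325, 0.119, 0.002), (326, 0.119, 0.0), (327, 0.119, -0.002)]
165 [(318, 0.002, 0.016), (319, 0.004, 0.014), (320, -0.001, 0.012), (321, -0.004, 0.01), (322, 0.053, 0.008), (323, 0.054, 0.006), (324, 0.118, 0.004), (325, 0.116, 0.002), (326, 0.121, 0.001), (327, 0.119, -0.001)]
200 [(318, 0.001, 0.017), (319, 0.002, 0.015), (320, -0.0, 0.013), (321, 1.009, 0.006), (322, 0.052, 0.009), (323, 0.05, 0.007), (324, 0.121, 0.005), (325, 0.121, 0.003), (326, 0.118, 0.001), (327, 0.119, -0.0)]
240 [(318, 0.0, 0.018), (319, 0.001, 0.016), (320, 0.001, 0.014), (321, -0.0, 0.012), (322, 0.053, 0.01), (323, 0.046, 0.008), (324, 0.121, 0.006), (325, 0.12, 0.004), (326, 0.119, 0.002), (327, 0.118, 0.0)]
248 [(318, -0.001, 0.019), (319, 0.0, 0.016), (320, -0.0, 0.014), (321, 0.001, 0.012), (322, 0.053, 0.01), (323, 0.054, 0.008), (324, 0.121, 0.006), (325, 0.118, 0.004), (326, 0.12, 0.003), (327, 0.118, 0.001)]
```

View pics/t22.png

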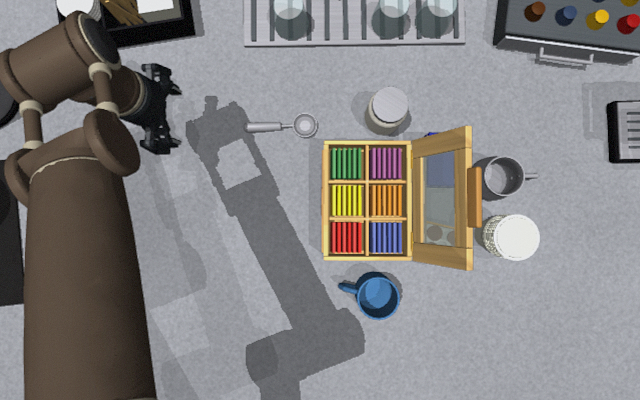

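View pics/s22.png

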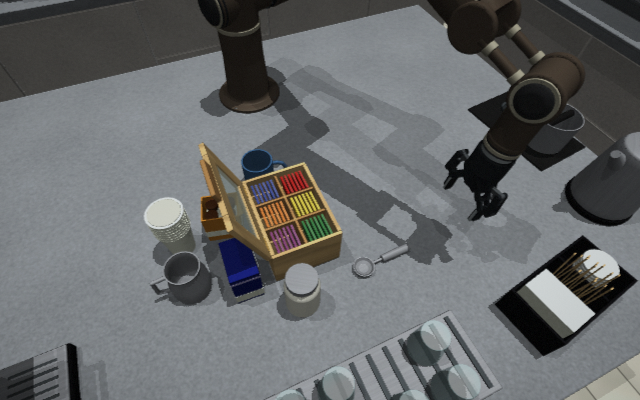

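Run:
```python
from h import *
p=cv2.imread('pics/t22.png'); cv2.imwrite('pics/c22.png',cv2.resize(p[130:275,300:340],None,fx=8,fy=4,interpolation=cv2.INTER_NEAREST))
for v in(150,160,170,190,210,230,248,256,259): print(v,p[v,317:328].sum(1))
p=cv2.imread('pics/s22.png'); cv2.imwrite('pics/cs22.png',cv2.resize(p[190:280,260:360],None,fx=7,fy=6,interpolation=cv2.INTER_NEAREST))
```

```text
150 [458 454 448 447 434 428 489 535 550 551 533]
160 [448 434 432 436 429 425 499 550 563 563 523]
170 [442 444 453 437 401 419 475 523 562 566 526]
190 [438 420 438 395 393 451 485 515 563 563 534]
210 [455 456 456 412 377 458 516 564 561 561 535]
230 [442 441 443 429 448 493 522 584 586 593 558]
248 [440 455 457 439 472 497 524 598 595 600 563]
256 [513 510 507 506 489 461 446 442 457 452 454]
259 [520 521 513 510 508 500 527 572 591 594 593]
```

View pics/c22.png

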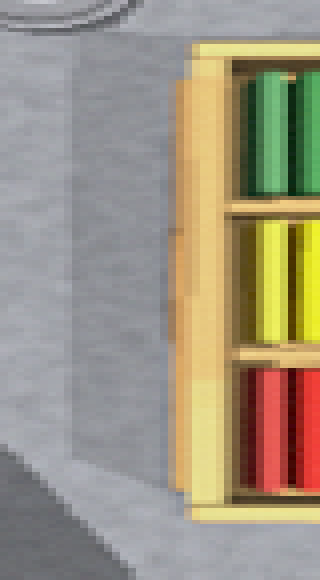

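View pics/cs22.png

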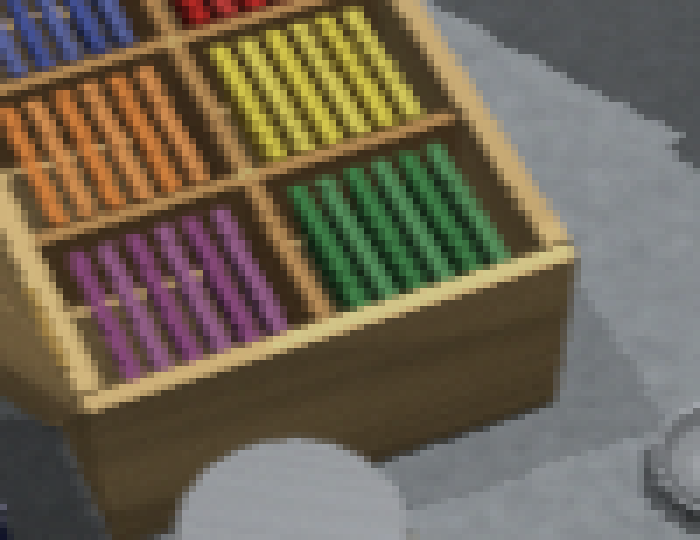

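Run:
```python
from h import *
s,R=st(.711,.06,.092);
```

```text
32.3 pos [0.7144 0.282  0.1892] yaw_y -0.54 xax [-0.0244 -0.1571 -0.9873] F [-0.43  0.77 -0.33] w 0.0847
tool delta [0.1309 0.001  0.2039] turn -0.0007
```

Call:
carry_out(
  targets=[0.012, 0, 0.036, 0, 0.085, 0.018, 0, 0.038, 0, 0.085, 0.022, 0, 0.038, 0, 0.085, 0.025, 0, 0.038, 0, 0.085, 0.025, 0, 0.025, 0, 0.085, 0.015, 0, 0.012, 0, 0.085, 0.005, 0, 0.006, 0, 0.085, 0.001, 0, 0.004, 0, 0.085, 0, 0, 0, 0, 0.085, 0, 0, 0, 0, 0.085],
)

```text
time_s: 33.3
position: [0.7112, 0.0585, 0.0958]
tcp_rot: [-0.13, 1.414, -1.712]
contact_force: [-0.7, 1.0, -0.5]
width: 0.0851
```

Run:
```python
from h import *
s,R=st(.711,.03,.092);
```

```text
33.3 pos [0.7112 0.0585 0.0958] yaw_y -0.72 xax [-0.0219 -0.1543 -0.9878] F [-0.67  1.   -0.48] w 0.0851
tool delta [0.0082 0.0002 0.0275] turn -0.0038
```

Call:
carry_out(
  targets=[0.002, 0.001, 0.01, 0, 0.085, 0.002, 0, 0.01, 0, 0.085, 0.001, 0, 0.008, 0, 0.085, 0.001, 0, 0.004, 0, 0.085, 0.0005, 0, 0.003, 0, 0.085, 0.0005, 0, 0.003, 0, 0.085, 0.0005, 0, 0.003, 0, 0.085, 0.0005, 0, 0.003, 0, 0.085, 0, 0, 0.003, 0, 0.085, 0, 0, 0.003, 0, 0.085],
)

```text
time_s: 34.3
position: [0.7142, 0.0225, 0.0988]
tcp_rot: [-0.079, 1.445, -1.672]
contact_force: [0.2, 6.3, -1.2]
width: 0.085
```

Run:
```python
from h import *
s,R=st(.711,.02,.092);print(s['moment']);snap('wrist','w25');snap('scene','s25')
```

```text
34.3 pos [0.7142 0.0225 0.0988] yaw_y -1.32 xax [-0.0127 -0.1245 -0.9921] F [ 0.22  6.35 -1.18] w 0.085
tool delta [ 0.0071 -0.003   0.0017] turn -0.0143
[ 1.09885775 -0.13194859 -0.33432973]
```

View pics/s25.png

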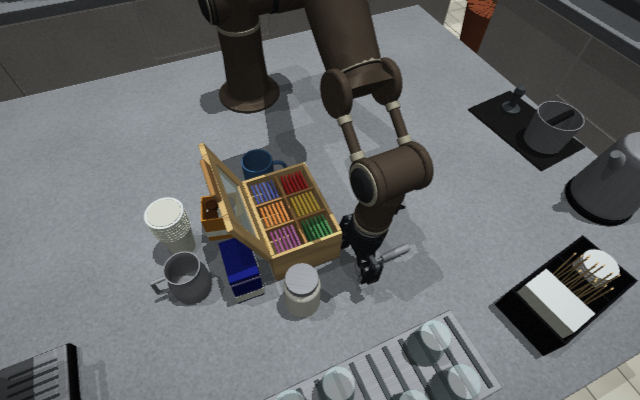

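View pics/w25.png

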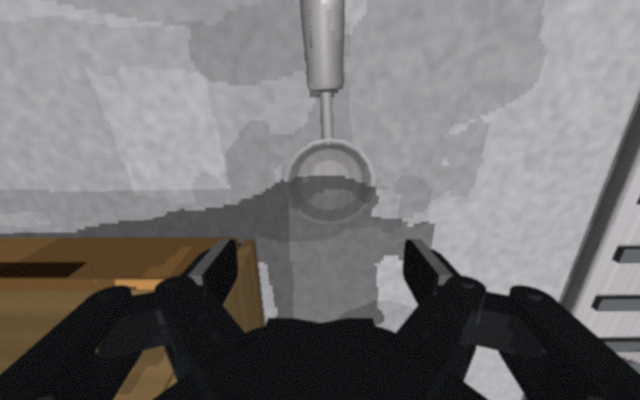

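Call:
carry_out(
  targets=[0, 0, -0.02, 0, 0.085, 0, 0, -0.035, 0, 0.085, -0.015, 0, -0.035, 0, 0.085, -0.03, 0, -0.03, 0, 0.085, -0.03, 0, -0.03, 0, 0, -0.03, 0, -0.03, 0, 0, -0.02, 0, -0.03, 0, 0, 0, 0, -0.02, 0, 0, 0, 0, 0, 0, 0, 0, 0, 0, 0, 0],
)

```text
time_s: 35.4
position: [0.7172, 0.2812, 0.1918]
tcp_rot: [-0.129, 1.442, -1.719]
contact_force: [0.2, -0.2, -0.7]
width: 0.0002
```

Run:
```python
from h import *
s,R=st(.56,.1,.12);snap('top','t26')
p=cv2.imread('pics/t26.png'); cv2.imwrite('pics/c26.png',cv2.resize(p[130:275,300:340],None,fx=8,fy=4,interpolation=cv2.INTER_NEAREST))
for v in(150,160,170,190,210,230,248,256,259): print(v,p[v,317:328].sum(1))
D=np.load('t26.npz');cm={k:D[k] for k in('fx','fy','cx','cy','origin','attitude')}
P=cloud(cm,D['d'])
for v in(145,150,155,165,240,248,254): print(v,[round(float(P[v,u,2]),3) for u in range(319,328)])
```

```text
35.4 pos [0.7172 0.2812 0.1918] yaw_y -1.16 xax [-0.0189 -0.1266 -0.9918] F [ 0.21 -0.23 -0.67] w 0.0002
tool delta [ 0.0971 -0.1523  0.1734] turn -0.0115
150 [453 454 460 450 436 430 488 543 555 563 543]
160 [440 427 440 439 421 424 498 548 555 562 529]
170 [441 445 452 442 405 420 486 514 566 569 533]
190 [431 421 427 395 391 452 478 527 566 569 532]
210 [457 455 464 400 371 466 519 570 563 564 538]
230 [452 446 444 430 451 491 529 590 589 592 551]
248 [451 458 466 447 468 506 531 602 597 598 554]
256 [509 507 513 497 490 466 454 445 461 455 441]
259 [512 526 524 509 499 510 531 574 599 597 591]
145 [0.002, 0.005, 0.002, 0.001, 0.001, 0.118, 0.118, 0.118, 0.12]
150 [0.001, 0.004, -0.001, 0.054, 0.053, 0.116, 0.119, 0.121, 0.12]
155 [-0.002, -0.0, 0.004, 0.055, 0.053, 0.118, 0.119, 0.118, 0.122]
165 [0.003, -0.003, 0.001, 0.051, 0.052, 0.118, 0.118, 0.116, 0.117]
240 [-0.003, 0.004, 0.003, 0.052, 0.049, 0.12, 0.12, 0.119, 0.118]
248 [1.009, 0.004, 0.0, 0.052, 0.056, 0.117, 0.118, 0.118, 0.12]
254 [-0.003, 0.002, -0.003, 0.0, 0.001, 0.119, 0.117, 0.116, 0.118]
```

View pics/c26.png

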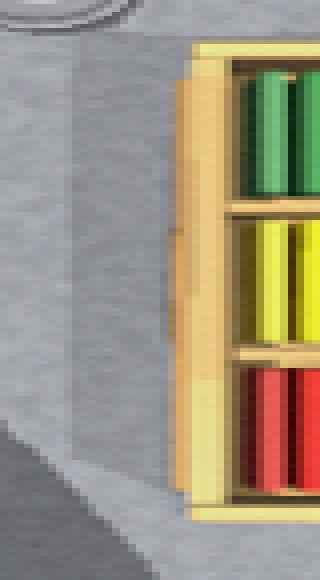

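Run:
```python
from h import *
cm=r.camera_model('top')
for u,v in((323.5,150),(321.5,150),(323.5,248),(321.5,248),(323.5,200),(321.5,165)):
    print(u,v,'z.118',ray(cm,u,v,.118)[:2].round(4),'z.051',ray(cm,u,v,.051)[:2].round(4))
cm=r.camera_model('wrist');print(cm['origin'],cm['attitude'])
D=np.load('s22.npz')
```

```text
323.5 150 z.118 [0.6519 0.0047] z.051 [0.6606 0.0046]
321.5 150 z.118 [0.652  0.0084] z.051 [0.6606 0.0085]
323.5 248 z.118 [0.473  0.0071] z.051 [0.4682 0.0071]
321.5 248 z.118 [0.473  0.0107] z.051 [0.4683 0.011 ]
323.5 200 z.118 [0.5603 0.0059] z.051 [0.5621 0.0059]
321.5 165 z.118 [0.6244 0.0087] z.051 [0.631  0.0089]
[0.718384   0.35388949 0.25218345] [-0.38794953  0.01778497 -0.02097533]
```

The last push caught the chest frame at x≈0.6615, beside the drawer's edge, so the drawer still stands about 4 mm out. I'll retry with the tool 4 mm further inward.

Call:
carry_out(
  targets=[0.01, -0.004, 0.036, -0.011, 0.085, 0.018, -0.003, 0.038, 0, 0.085, 0.022, 0, 0.038, 0, 0.085, 0.025, 0, 0.038, 0, 0.085, 0.022, 0, 0.025, 0, 0.085, 0.012, 0, 0.012, 0, 0.085, 0.004, 0, 0.006, 0, 0.085, 0.001, 0, 0.002, 0, 0.085, 0, 0, 0, 0, 0.085, 0, 0, 0, 0, 0.085],
)

```text
time_s: 36.45
position: [0.6985, 0.0546, 0.0908]
tcp_rot: [-0.261, 1.436, -1.849]
contact_force: [0.6, -0.1, 0.0]
width: 0.085
```

Run:
```python
from h import *
s,R=st(.709,.03,.088);
```

```text
36.45 pos [0.6985 0.0546 0.0908] yaw_y -1.13 xax [-0.037  -0.1295 -0.9909] F [ 0.61 -0.15  0.02] w 0.085
tool delta [0.0055 0.0111 0.0239] turn -0.011
```

Call:
carry_out(
  targets=[0.001, 0.006, 0, -0.006, 0.085, 0.001, 0.005, 0, -0.005, 0.085, 0.001, 0, 0.006, 0, 0.085, 0.001, 0, 0.006, 0, 0.085, 0.001, 0, 0.005, 0, 0.085, 0.0005, 0, 0.003, 0, 0.085, 0.0005, 0, 0.002, 0, 0.085, 0, 0, 0, 0, 0.085, 0, 0, 0, 0, 0.085, 0, 0, 0, 0, 0.085],
)

```text
time_s: 37.45
position: [0.7125, 0.0338, 0.0902]
tcp_rot: [-0.231, 1.438, -1.803]
contact_force: [-0.4, 0.1, 0.3]
width: 0.0853
```

Run:
```python
from h import *
s,R=st(.7095,.024,.088);print(s['moment'])
```

```text
37.45 pos [0.7125 0.0338 0.0902] yaw_y -0.18 xax [-0.0304 -0.1289 -0.9912] F [-0.39  0.11  0.34] w 0.0853
tool delta [ 0.0036 -0.0029  0.0094] turn 0.0057
[ 0.05911675 -0.0635061  -0.00894588]
```

Call:
carry_out(
  targets=[0, -0.0015, 0, 0.005, 0.085, 0, -0.0015, 0.001, 0, 0.085, 0, 0, 0.002, 0, 0.085, 0.0003, 0, 0.002, 0, 0.085, 0.0003, 0, 0.002, 0, 0.085, 0.0003, 0, 0.002, 0, 0.085, 0, 0, 0.002, 0, 0.085, 0, 0, 0.002, 0, 0.085, 0, 0, 0.002, 0, 0.085, 0, 0, 0.002, 0, 0.085],
)

```text
time_s: 38.45
position: [0.7089, 0.0226, 0.091]
tcp_rot: [-0.238, 1.451, -1.821]
contact_force: [0.2, 6.1, -0.9]
width: 0.0853
```

Run:
```python
from h import *
s,R=st(.7095,.024,.088);print(s['moment'],s['position'][1]+.0596*R[1,0])
```

```text
38.45 pos [0.7089 0.0226 0.091 ] yaw_y -0.82 xax [-0.0297 -0.116  -0.9928] F [ 0.18  6.06 -0.89] w 0.0853
tool delta [ 0.0028  0.0007 -0.0017] turn -0.0057
[ 0.8874375  -0.07262126 -0.2671273 ] 0.015689462846210978
```

Run:
```python
from h import *
p,d,cm=snap('wrist','w30')
cv2.imwrite('pics/cw30.png',cv2.resize(p[220:340,80:330,::-1],None,fx=3,fy=4,interpolation=cv2.INTER_CUBIC))
```

```text
(no output)
```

View pics/cw30.png

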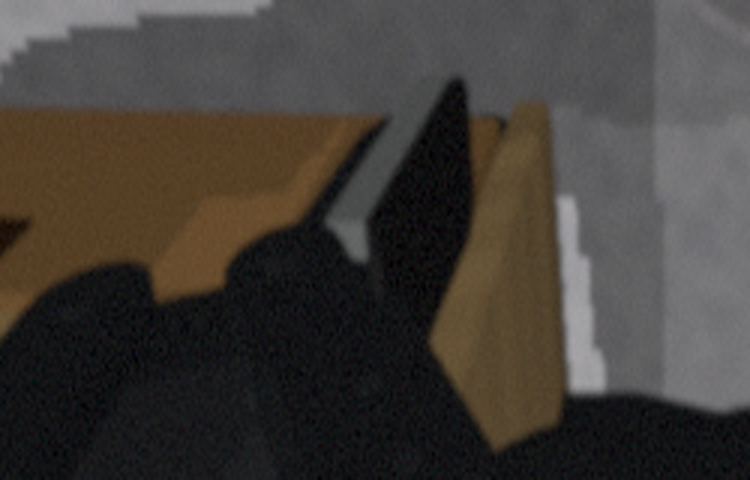

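Call:
carry_out(
  targets=[0, 0.001, -0.02, 0, 0.085, 0, 0, -0.035, 0, 0.085, -0.015, 0, -0.035, 0, 0.085, -0.03, 0, -0.03, 0, 0.085, -0.03, 0, -0.03, 0, 0, -0.03, 0, -0.03, 0, 0, -0.02, 0, -0.03, 0, 0, 0, 0, -0.02, 0, 0, 0, 0, 0, 0, 0, 0, 0, 0, 0, 0],
)

```text
time_s: 39.5
position: [0.7141, 0.2793, 0.1866]
tcp_rot: [-0.25, 1.443, -1.828]
contact_force: [0.1, -0.3, 0.6]
width: 0.0002
```

Run:
```python
from h import *
s,R=st(.56,.1,.12);snap('top','t31');snap('wrist','w31')
p=cv2.imread('pics/t31.png'); cv2.imwrite('pics/c31.png',cv2.resize(p[130:275,300:340],None,fx=8,fy=4,interpolation=cv2.INTER_NEAREST))
D=np.load('t31.npz');cm={k:D[k] for k in('fx','fy','cx','cy','origin','attitude')}
P=cloud(cm,D['d'])
for v in(145,150,155,165,190,200,240,248,254): print(v,p[v,319:327].sum(1),[round(float(P[v,u,2]),3) for u in range(319,328)])
```

```text
39.5 pos [0.7141 0.2793 0.1866] yaw_y -0.53 xax [-0.0323 -0.1229 -0.9919] F [ 0.12 -0.34  0.63] w 0.0002
tool delta [ 0.0931 -0.1502  0.1705] turn -0.0005
145 [449 453 450 448 489 574 587 584] [0.0, -0.001, 0.003, 0.0, -0.002, 1.009, 0.12, 0.119, 0.118]
150 [455 446 454 446 475 542 557 557] [0.0, 0.001, 0.0, 0.001, -0.001, 0.117, 0.122, 0.119, 0.119]
155 [437 443 432 405 463 546 559 562] [0.002, 0.001, -0.001, 0.002, -0.001, 0.117, 0.12, 0.12, 0.122]
165 [432 438 429 371 445 550 563 566] [1.009, -0.001, -0.003, 0.001, 0.001, 0.119, 0.119, 0.12, 0.119]
190 [428 437 423 365 386 499 567 569] [0.003, -0.001, 0.001, 0.001, -0.001, 0.118, 0.119, 0.12, 0.116]
200 [448 463 431 382 413 526 571 576] [0.002, 0.001, -0.001, -0.001, 0.001, 0.119, 0.119, 0.121, 0.12]
240 [459 441 428 399 501 601 598 598] [0.002, -0.001, 0.001, 0.001, -0.001, 0.12, 0.12, 0.117, 0.117]
248 [470 474 444 412 500 605 599 598] [0.002, 0.001, 0.001, 0.002, 0.004, 0.118, 0.116, 0.119, 0.118]
254 [506 493 468 458 536 608 601 608] [0.001, 0.0, 0.001, -0.003, 0.002, 0.121, 0.119, 0.121, 0.121]
```

View pics/c31.png

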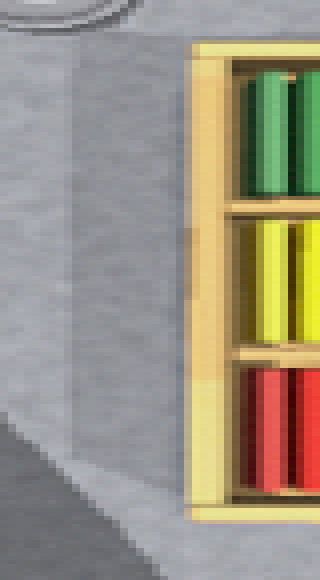

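View pics/w31.png

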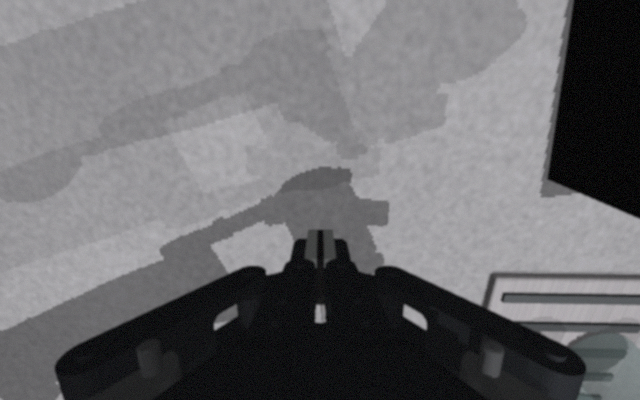

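The drawer is now flush: the top depth shows nothing in front of the chest wall. I'll do a final check of the lid and bystanders, then hand in.

Run:
```python
from h import *
snap('scene','s32')
a=cv2.imread('pics/t0.png') if 0 else None
D0=np.load('top0.npz');D=np.load('t31.npz')
def P(D): return cloud({k:D[k] for k in('fx','fy','cx','cy','origin','attitude')},D['d'])
P0,P1=P(D0),P(D)
def c(P,d,v0,v1,u0,u1,za,zb):
    s=P[v0:v1,u0:u1][(P[v0:v1,u0:u1,2]>za)&(P[v0:v1,u0:u1,2]<zb)]; return np.median(s,0).round(3)
for n,b in dict(mug=(265,325,332,410,.05,.11),jar=(80,136,362,412,.05,.14),spoon=(105,145,240,318,.003,.03),jug=(150,205,485,545,.03,.12),cups=(212,262,484,545,.05,.16)).items(): print(n,c(P0,0,*b),c(P1,0,*b))
# lid slope
z=P1[...,2]; m=np.zeros(z.shape,bool); m[130:265,412:470]=1; m&=(z>.14)&(z<.35)
A=np.c_[P1[m][:,1],np.ones(m.sum())]; k=np.linalg.lstsq(A,P1[m][:,2],rcond=None)[0]; print('lid angle',np.pi-np.arctan(-k[0]) if k[0]<0 else None,k,m.sum())
```

```text
mug [ 0.382 -0.088  0.082] [ 0.381 -0.088  0.083]
jar [ 0.726 -0.114  0.125] [ 0.726 -0.114  0.125]
spoon [0.716 0.078 0.011] [0.717 0.075 0.012]
jug [ 0.601 -0.353  0.086] [ 0.601 -0.353  0.086]
cups [ 0.491 -0.322  0.15 ] [ 0.491 -0.322  0.15 ]
lid angle 1.913654375856586 [-2.80146716 -0.32021167] 6777
```

View pics/s32.png

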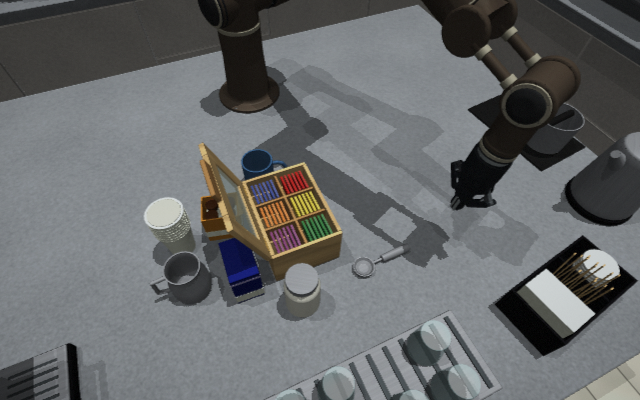

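```bash
python3 -c "
from h import *
print(r.job_done())"
```

```text
the job is handed in; nothing more can be done
None
```

The job is handed in at about 40 s on the robot's clock: the drawer is home and the lid leans back on its stop. I lifted the lid by pressing the closed fingers against the tab and rising with it. Friction carried it past upright, and it tipped gently onto the stop. I pushed the drawer home with one finger of the open gripper at its far end.

**What the last checks showed:**
- **Lid:** it rests at 1.91 rad, fitted from the top camera's depth.
- **Drawer:** it is flush with the chest front, with nothing standing out in the top view.
- **Chest:** its front edge is within about 2 mm of where it started.
- **Bystanders:** the mug, sugar jar, milk jug and cup stack are within 1 mm. The teaspoon reads 3 mm off, which may just be my measurement. I checked the two cartons only by eye; they look unmoved.
- **Robot:** it stands clear and touches nothing.

**What went wrong on the way:**
- **Drawer passes:** the first passed over its top edge. Two later ones left it 8–9 mm and then about 4 mm out, and another caught the chest frame instead. The final pass closed it.
- **Tool tilt:** hard pushes slowly tilted the tool. I corrected that by pulling against the chest back (about 9 N sideways and 5 N vertical) and by dragging the fingertips on the counter (about 24 N downward).

The highest force I read between the fingers and the chest was about 11 N, but I only saw readings at the end of each move. I did not measure the lid's speed as it tipped over.

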